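Blind spacer from its case, held hole-up

ROBOT

A 7-joint arm with a two-finger parallel gripper is mounted at the origin on the work surface. World frame = base frame: x ahead of the robot, y to its left, z up, the work surface at z = 0. Lengths are in m, angles in rad, forces in N, time in s.
With the tool pointing down it reaches from about 0.425 to 0.95 m from the base axis. Payload 4.7 kg.
Tool frame: the origin (TCP) lies midway between the tips of the shut fingers; the grasp point (between the pads) lies 19 mm behind it (arm.hold_point_z is the distance from the TCP to the grasp point, in m); z points along the fingers, x is the direction in which the jaws open and shut, and the axes are right-handed (so a half turn about z gives the same grasp; the last joint's range is limited). The gripper opens to 87 mm and grips with 3 to 60 N. Pads are 19 mm wide; open, the fingers measure 117 mm over their backs; the gripper's body (75 mm by 190 mm) begins 51 mm behind the grasp point.
Start: joints at [-1.21, 0.469, -0.049, 1.532, 0.024, 1.141, -0.082], TCP at [0.256, 0.624, 0.223] pointing down, gripper open.
Joint ranges: [-2.59, 2.59], [-0.33, 1.99], [-1.39, 1.29], [0.1, 2.45], [-1.04, 4.18], [0.21, 1.99], [-2.66, 2.66]. Speed limits (rad/s): [2.57, 2.57, 3.14, 3.14, 3.14, 3.14, 3.14].

INTERFACE

Orientations are given as a unit quaternion [w, x, y, z].
In Python, from rig import arm gives the robot as it stands. The module is installed in compiled form; this text tells all that it offers.
- The arm moves only by the tool apply_moves, never from a script. Its argument "plan" is a list of rows, each an object with "linear": the shift along the tool's x, y, z in m, a list of three; "dr": the turn, a rotation vector about the tool's x, y, z in rad, a list of three; "jaw": the gripper command: -1 is shut, 1 is fully open, values between are in proportion. In form: [{"linear": [dx, dy, dz], "dr": [rx, ry, rz], "jaw": jaw}, ...]. A call has 1 to 20 rows; each row is the pose to reach, as a shift and turn from the pose commanded when the call began, along the tool's axes at that moment; what a row does not reach only later rows make up. A row lasts 1/10 s, in which the tool goes at most 50 mm and 8.59 degrees, less where a joint would pass 70% of its speed; a pose out of reach is approached as far as the arm can. A call with a gripper value outside its range is refused whole. The fingers move at their own pace and stop on an object; the grip force is fixed at half the most. Time passes only in rows, so rows that repeat a pose let the fingers close. It gives the time, the measured TCP pose, the force and the opening at its end, in the units of the state.
- arm.sense(): the state, without advancing time (a new reading comes with each control period).
- arm.read_camera(name): name is "side" or "top" or "wrist"; returns a dict with "color" (480x640x3 uint8, red, green, blue), "range_z" (480x640 float32, m along the optical axis (not along the pixel's ray), 0 where there is no reading), "K" (3x3 intrinsics, pixels), "T" (4x4, takes a point from camera to world coordinates). Camera axes: x right, y down, z forward; pixel columns grow to the right and rows downward; lengths in m; the calibration is good to about 2 mm. A picture is of the moment at which its call begins.
- arm.finish_job(): hands the job in, once; it reports no verdict.
Trained networks look in a picture, given as the dict that the camera call returned (one of the last four; its "shot" number tells which), for a name from the list of things; names that differ only in an ending like _2 or _b are one class to them, and where a whole thing is asked for, a point or a joint stands for the part that bears it (a point fixed in the world has none). Each returns a list of dicts, best first, with "confidence" (0 to 1); they miss things now and then, are a little off and sometimes report something else, mostly with a low value. They report only what shows in the picture. A call takes as long as a camera call. They do not tell look-alikes from the thing itself.
- arm.boxes_of(picture, query): "box" ([centre column, centre row, width, height] in pixels, round what is visible of it).
- arm.silhouettes(picture, query): "mask" (480x640 bool, what is visible of it) and "box" ([centre column, centre row, width, height] in pixels, round what is visible of it).
The state is a dict: "time_s": time; "joint_positions": joint angles; "qvel": joint speeds; "joint_efforts": joint torques, N m; "position": TCP position; "tool_rot": TCP orientation; "contact_force": force on the tool from outside, world axes, zero at the start; "torque": the same for the moment, N m; "gripper_width": finger opening in m.
Only numpy, scipy, OpenCV 4.12 (cv2) and the standard library are available. Lean on these libraries where they do the work, as an engineer would, in place of code of your own. Each camera call takes 0.05 s, during which the arm holds its last target.

TASK

Lift the loose clear cover off the two pins of the hardware case and lay it flat, centred on the round cork tile; then take out the orange spacer, find which end has the blind hole, turn it hole-up, and touch its lower, closed end down on the tip of either pin of the case to feel that it is the solid end. Finish still holding the spacer in the gripper, hole facing straight up, still and a good hand's width clear above the case, and leave the bell, the stapler and the monitor riser where they stand.

Things in the scene. Friction and masses are not known exactly. Their poses are not given: they have to be found in the camera images.
- housing: Fixed grey case, yaw within 110 degrees of 0. Origin: centre of its underside; z up. Base plate 100 (x) x 200 (y) x 12 mm. Two end walls 56 (x) x 14 (y) mm at y = +-82 mm, tops at 70 mm, each with a steel pin 8 mm thick rising to 80 mm. Between them a black cradle block 56 (x) x 24 (y) mm, flat top at 30 mm, carries the spacer. Looks the same after half a turn.
- pin_a (a point): Tip of the case's pin at y = +82 mm (80 mm above the work surface).
- pin_b (a point): Tip of the case's pin at y = -82 mm (80 mm above the work surface).
- spacer_mid (a point): Centre of the orange plastic spacer, a square block 36 x 36 x 70 mm, about 0.12 kg, loose on the cradle under the cover, lying on its side along the case's x to within 0.06 rad, centre 48 mm above the work surface. Its x axis is its long axis; the +x end has the round blind hole, 23 mm wide and 42 mm deep in the middle of the end face; the -x end is closed and plain. Its z axis points up at the start.
- spacer_foot (a point): Centre of the spacer's closed end face (35 mm from its centre, to its -x).
- cover_grip (a point): Centre of the black grip bar on the clear cover plate: bar 14 mm (x) x 44 mm (y) x 26 mm high, standing on the middle of the plate. At the start 88 mm above the work surface. Same axes as the plate.
- cover_base (a point): Centre of the underside of the loose clear cover plate, 85 (x) x 200 (y) x 5 mm, 0.16 kg, with two 12 mm holes at y = +-82 mm, resting on the case's end walls with the pins through the holes (underside 70 mm above the work surface). z is square to the plate, up; cover_grip is 18 mm above this point.
- cork_tile: Round cork tile, 230 mm across, 6 mm thick, fixed flat on the cart top. Origin: centre of its underside.
- bell: Brass-coloured desk bell, 80 mm across, 58 mm high, loose; origin: centre of its underside. Not to be disturbed.
- stapler: Rose-gold stapler, 150 (x) x 36 (y) x 58 mm high, loose; origin: centre of its underside. Not to be disturbed.
- riser: Black plastic monitor riser, 200 (x) x 240 (y) x 100 mm high, loose; origin: centre of its footprint on the surface. Not to be disturbed.
Mind the look-alikes: they are no part of the job. Of the things like the cork_tile, leave any that is grey or purple; of the rest the smaller one is meant.

How it is judged:
On the way, in this order (a step that is already met when the one before it is completed fails the run):
1. the cover lies flat on the cork tile, let go (horizontal distance between cover_base and cork_tile below 0.06 m and height (world z) of cover_base below 0.012 m and angle between cover_base's own z axis and vertical below 0.1 rad and contact force between the fingers and cover below 0.2 N), for 0.3 s.
2. the spacer, hole up, touches the tip of a pin with its closed end (angle between spacer_mid's own x axis and vertical below 0.35 rad and contact force between spacer and housing above 0.5 N and contact force between the fingers and spacer above 0.5 N and (distance between spacer_foot and pin_a below 0.02 m or distance between spacer_foot and pin_b below 0.02 m)), for 0.1 s.
At the end, for the whole second after the job is handed in: Spacer gripped and touching nothing else, still, hole within 0.35 rad of straight up, centre over 180 mm above the cart top and within 200 mm sideways of the case's middle; cover flat on the cork tile, centres within 60 mm, let go (all of step 1 and angle between spacer_mid's own x axis and vertical below 0.35 rad and height (world z) of spacer_mid above 0.18 m and contact force between the fingers and spacer above 0.5 N and contact force between spacer and housing below 0.1 N and contact force between spacer and riser below 0.1 N and horizontal distance between spacer_mid and housing below 0.2 m and linear speed of spacer below 0.03 m/s); the arm keeps its last pose, push and grip.
It fails at once if the bell is moved (distance of bell from where it was at the start of the episode above 0.02 m).
It fails at once if the stapler is moved (distance of stapler from where it was at the start of the episode above 0.02 m).
It fails at once if the riser is moved (distance of riser from where it was at the start of the episode above 0.02 m).
It also fails if it takes over 67 s, if anything falls off the work surface, if the arm or the gripper's body presses on something with over 40 N, if the wrist force passes 120 N, or if a joint passes its speed limit or range.

## Working session

There is one attempt and no reset: what is moved stays moved. The work goes in short steps, Python scripts to look and compute and a tool call to move; the robot and the scene stay as the last step left them, time stands still between calls to the robot, and variables do not carry over. Pictures are saved under pics/ and viewed, and the job is handed in when it is done.

Besides the shell and the picture viewer there is one more tool, called after "Request:" as name(argument=value, ...), one argument or row to a line, values as JSON. apply_moves: Moves the arm, as the interface text tells. Its arguments: {"type":"object","properties":{"plan":{"type":"array","items":{"type":"object","properties":{"linear":{"type":"array","items":{"type":"number"}},"dr":{"type":"array","items":{"type":"number"}},"jaw":{"type":"number"}}}}},"required":["plan"]}

```bash
mkdir -p pics
cat > h.py <<'E'
import numpy as np, cv2
from rig import arm
from scipy.spatial.transform import Rotation as R
def save(p,n): cv2.imwrite(f'pics/{n}.png',cv2.cvtColor(p['color'],cv2.COLOR_RGB2BGR))
def cloud(p):
    z=p['range_z'];K=p['K'];v,u=np.mgrid[0:480,0:640]
    P=np.stack([(u-K[0,2])/K[0,0]*z,(v-K[1,2])/K[1,1]*z,z],-1)
    return P@p['T'][:3,:3].T+p['T'][:3,3]
def quat():
    q=arm.sense()['tool_rot'];return R.from_quat([q[1],q[2],q[3],q[0]])
E
python3 - <<'E'
from h import *
s=arm.sense();print({k:np.round(v,3).tolist() for k,v in s.items()},arm.hold_point_z)
for n in ['side','top','wrist']:
    p=arm.read_camera(n);save(p,n+'0');np.savez(f'{n}0.npz',**{k:p[k] for k in('color','range_z','K','T')})
    print(n,p['T'].round(3).tolist(),p['K'].round(1).tolist())
    for q in ['housing','cover_grip','spacer_mid','cork_tile','bell','stapler','riser']:
        print(q,[(np.round(b['box']).tolist(),round(b['confidence'],2)) for b in arm.boxes_of(p,q)[:4]])
E
```

```text
{'time_s': 0.0, 'joint_positions': [-1.21, 0.469, -0.049, 1.534, 0.024, 1.141, -0.082], 'qvel': [0.0, -0.0, 0.001, 0.0, -0.001, 0.001, 0.001], 'joint_efforts': [0.0, -50.796, -0.081, -23.617, -0.061, 0.038, 0.0], 'position': [0.256, 0.624, 0.221], 'tool_rot': [0.001, 0.831, 0.557, -0.001], 'contact_force': [0.772, 0.07, 0.402], 'torque': [-0.029, 0.024, 0.032], 'gripper_width': 0.087} 0.0187
side [[0.887, -0.248, 0.39, 0.045], [-0.463, -0.457, 0.76, -0.935], [-0.01, -0.854, -0.52, 0.668], [0.0, 0.0, 0.0, 1.0]] [[457.2, 0.0, 319.4], [0.0, 457.2, 242.3], [0.0, 0.0, 1.0]]
housing [([315.0, 218.0, 76.0, 42.0], 0.57), ([316.0, 215.0, 19.0, 7.0], 0.18)]
cover_grip [([315.0, 205.0, 76.0, 28.0], 0.87)]
spacer_mid [([317.0, 216.0, 17.0, 10.0], 0.57)]
cork_tile [([424.0, 264.0, 91.0, 53.0], 0.79), ([192.0, 235.0, 104.0, 51.0], 0.7), ([302.0, 419.0, 183.0, 121.0], 0.65), ([337.0, 301.0, 98.0, 63.0], 0.56)]
bell []
stapler [([252.0, 188.0, 40.0, 32.0], 0.75), ([489.0, 347.0, 175.0, 146.0], 0.73), ([335.0, 302.0, 100.0, 59.0], 0.19)]
riser [([488.0, 345.0, 175.0, 150.0], 0.62)]
top [[0.025, -0.99
[... 153 characters left out ...]
0.0, 1.0]]
housing [([268.0, 217.0, 29.0, 67.0], 0.66)]
cover_grip [([259.0, 212.0, 36.0, 68.0], 0.96), ([164.0, 244.0, 23.0, 46.0], 0.42)]
spacer_mid []
cork_tile [([460.0, 329.0, 103.0, 103.0], 0.78), ([369.0, 170.0, 71.0, 72.0], 0.76), ([208.0, 325.0, 97.0, 98.0], 0.57)]
bell [([194.0, 175.0, 31.0, 24.0], 0.71)]
stapler [([166.0, 243.0, 24.0, 45.0], 0.66)]
riser [([473.0, 204.0, 86.0, 72.0], 0.95)]
wrist [[0.38, 0.896, 0.23, 0.195], [0.925, -0.368, -0.096, 0.651], [-0.002, 0.249, -0.968, 0.385], [0.0, 0.0, 0.0, 1.0]] [[402.5, 0.0, 323.7], [0.0, 402.5, 241.1], [0.0, 0.0, 1.0]]
housing []
cover_grip []
spacer_mid []
cork_tile [([74.0, 249.0, 148.0, 123.0], 0.87)]
bell []
stapler []
riser []
```

View pics/side0.png

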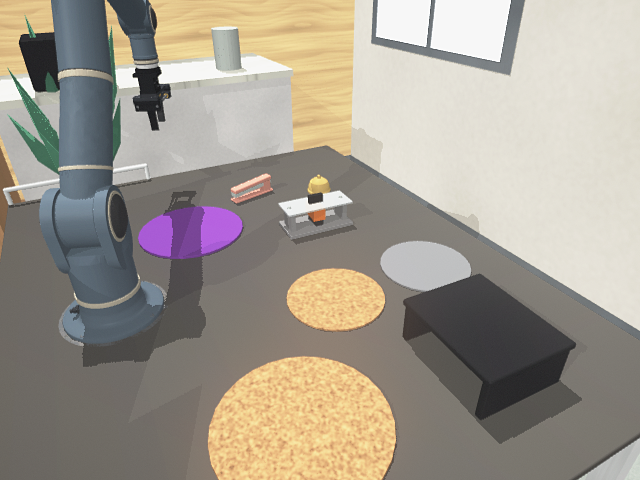

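View pics/top0.png

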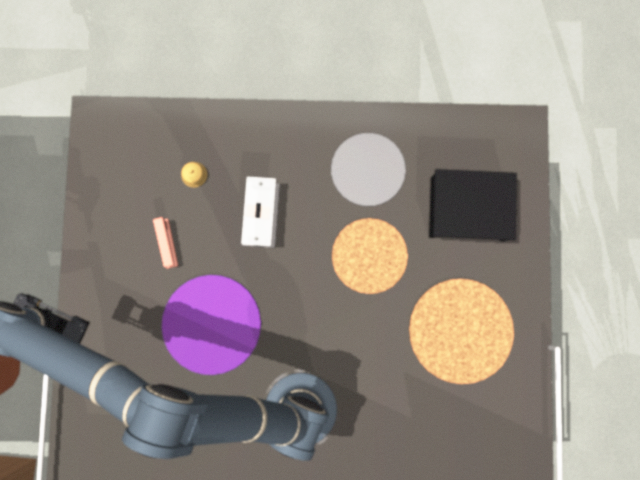

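View pics/wrist0.png

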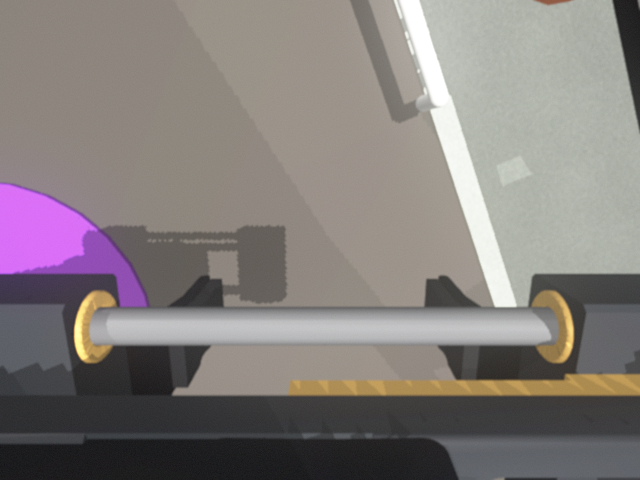

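The side and top views show the case with its cover (top, 260,212), the bell (194,175), the stapler (166,243), the riser (473,204), and four discs. The small cork disc at (370,256) is the target. Now the positions.

Run:
```python
from h import *
for n in ['top','side']:
    p=dict(np.load(f'{n}0.npz'));P=cloud(p);c=p['color'].astype(int)
    hsv=cv2.cvtColor(p['color'],cv2.COLOR_RGB2HSV)
    def rep(name,box,m):
        x,y,w,h=box;b=np.zeros((480,640),bool);b[y-h//2:y+h//2,x-w//2:x+w//2]=1
        q=P[b&m&(p['range_z']>0)]
        if len(q)<5: print(n,name,'few');return
        mn,mx=q.min(0),q.max(0)
        print(n,name,len(q),'mean',q.mean(0).round(4),'mid',((mn+mx)/2).round(4),'size',(mx-mn).round(3),'rect',[np.round(v,4) for v in cv2.minAreaRect((q[:,:2]*1000).astype(np.float32))])
    z=P[...,2]
    cork=(hsv[...,0]<25)&(hsv[...,1]>90)&(hsv[...,2]>120)
    dark=c.max(-1)<60
    bright=(c.min(-1)>150)
    if n=='top':
        rep('cork',(370,256,90,90),cork&(z<.03));rep('bigcork',(460,330,120,120),cork&(z<.03))
        rep('cover',(260,212,50,90),(z>.06)&(z<.085)); rep('grip',(258,210,16,30),dark)
        rep('grip_hi',(258,210,24,36),z>.09)
        rep('bell',(194,175,40,40),z>.01);rep('stap',(166,243,40,70),z>.01);rep('riser',(473,204,110,90),z>.05)
    else:
        rep('cork',(337,301,120,80),cork&(z<.03))
        rep('cover',(315,205,90,40),(z>.06)&(z<.085));rep('grip',(315,198,18,14),dark)
        rep('spacer',(317,216,24,24),(hsv[...,0]<15)&(hsv[...,1]>180))
        rep('bell',(318,184,30,24),z>.01);rep('stap',(252,188,50,40),z>.01);rep('riser',(488,345,190,160),z>.09)
```

```text
top cork 4548 mean [ 0.4622 -0.1951  0.0052] mid [ 0.4635 -0.1964  0.0058] size [0.231 0.231 0.034] rect [array([ 463.5314, -196.4806]), array([230.7193, 230.4644]), np.float64(1.266)]
top bigcork 8763 mean [ 0.2428 -0.4731  0.0072] mid [ 0.2531 -0.4617  0.0058] size [0.336 0.346 0.035] rect [array([ 244.9884, -453.492 ]), array([366.5481, 315.213 ]), np.float64(83.4345)]
top cover 1845 mean [0.5822 0.1416 0.0746] mid [0.5838 0.1423 0.0731] size [0.202 0.093 0.024] rect [array([583.2202, 141.9768]), array([ 86.3182, 200.772 ]), np.float64(87.7038)]
top grip 6 mean [0.5875 0.1388 0.0983] mid [0.5878 0.1389 0.0985] size [0.015 0.001 0.007] rect [array([587.7708, 138.687 ]), array([15.334 ,  0.5397]), np.float64(3.4809)]
top grip_hi 76 mean [0.582  0.1411 0.1007] mid [0.5827 0.1417 0.1007] size [0.044 0.016 0.021] rect [array([582.8264, 141.467 ]), array([14.693 , 43.7972]), np.float64(86.4941)]
top bell 483 mean [0.6986 0.3487 0.035 ] mid [0.6994 0.353  0.0363] size [0.101 0.116 0.052] rect [array([707.486 , 348.9251]), array([101.6607, 110.9635]), np.float64(8.3295)]
top stap 606 mean
[... 754 characters left out ...]
] mid [0.5808 0.1351 0.0896] size [0.04  0.014 0.022] rect [array([580.2835, 133.0685]), array([10.5639, 40.0775]), np.float64(77.3941)]
side spacer few
side bell 348 mean [0.6803 0.2986 0.0414] mid [0.6506 0.2485 0.0567] size [0.172 0.243 0.093] rect [array([652.1159, 241.6974]), array([265.2258,  73.1416]), np.float64(64.1706)]
side stap 500 mean [0.4885 0.414  0.039 ] mid [0.4866 0.4167 0.0346] size [0.148 0.064 0.049] rect [array([487.1338, 417.9384]), array([149.807 ,  37.1382]), np.float64(14.6158)]
side riser 10013 mean [ 0.6037 -0.5122  0.0998] mid [ 0.6128 -0.4958  0.0975] size [0.207 0.245 0.015] rect [array([ 612.8502, -496.2381]), array([241.4328, 202.4795]), np.float64(88.4651)]
```

Run:
```python
import cv2
a=cv2.imread('pics/side0.png')[160:250,220:370];b=cv2.imread('pics/top0.png')[160:270,140:300]
cv2.imwrite('pics/s_zoom.png',cv2.resize(a,None,fx=5,fy=5,interpolation=2));cv2.imwrite('pics/t_zoom.png',cv2.resize(b,None,fx=5,fy=5,interpolation=2))
```

```text
(no output)
```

View pics/s_zoom.png

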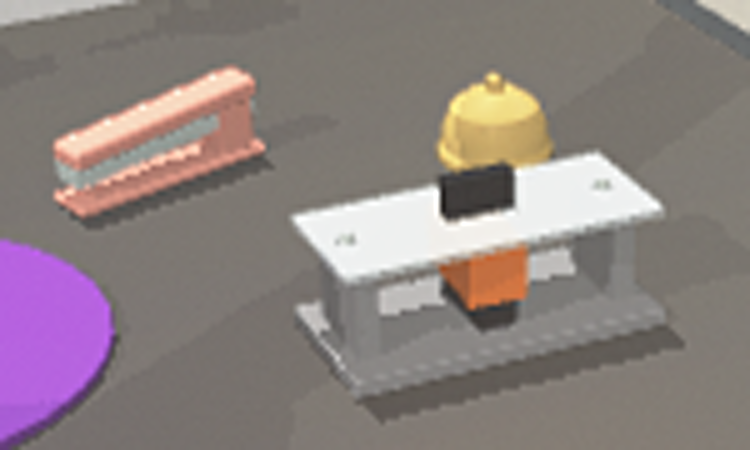

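View pics/t_zoom.png

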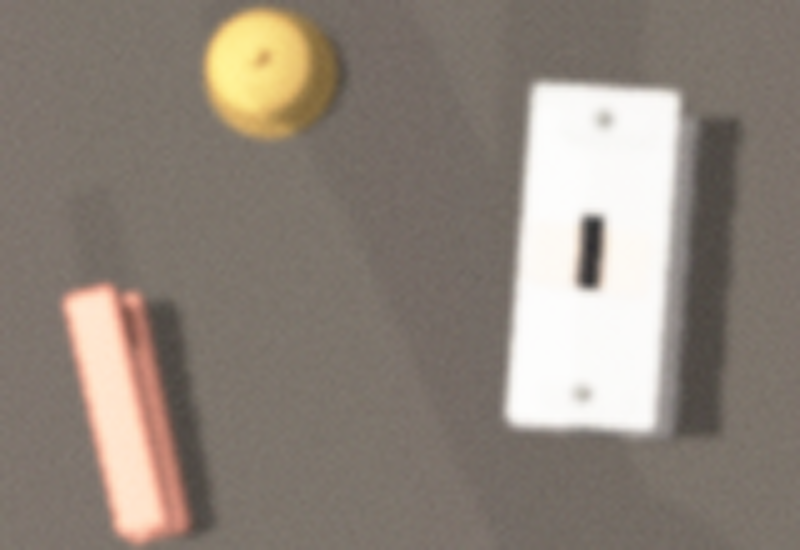

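```bash
cat >> h.py <<'E'
import json,os
def log():
    s=arm.sense();d=json.load(open('log.json')) if os.path.exists('log.json') else []
    d.append([list(map(float,s['joint_positions'])),list(map(float,s['position'])),list(map(float,s['tool_rot']))]);json.dump(d,open('log.json','w'))
def delta(pos,Rt):
    """pos world, Rt matrix target; prints shift/turn from measured pose"""
    s=arm.sense();R0=quat();log()
    l=R0.inv().apply(np.array(pos)-s['position']);d=(R0.inv()*R.from_matrix(Rt)).as_rotvec()
    print('t',round(s['time_s'],2),'pos',np.round(s['position'],4),'linear',l.round(4).tolist(),'dr',d.round(4).tolist(),'rows',np.linalg.norm(l)/.05,np.degrees(np.linalg.norm(d))/8.59,'F',np.round(s['contact_force'],1),'w',round(s['gripper_width'],4),'q',np.round(s['joint_positions'],2).tolist())
def down(jawdeg):
    a=np.radians(jawdeg);x=np.array([np.cos(a),np.sin(a),0]);z=np.array([0,0,-1.]);return np.stack([x,np.cross(z,x),z],1)
E
python3 -c "
from h import *
delta((.583,.1415,.20),down(87))"
```

```text
t 1.2 pos [0.2565 0.6244 0.2226] linear [-0.3226, 0.4856, 0.0225] dr [-0.0, -0.0001, -0.3374] rows 11.66809051967399 2.250474443504996 F [0.5 0.2 0.7] w 0.0869 q [-1.21, 0.47, -0.05, 1.53, 0.02, 1.14, -0.08]
```

Request:
apply_moves(
  plan=[
    {"linear": [-0.323, 0.486, 0.02], "dr": [0, 0, -0.337], "jaw": 1},
    {"linear": [-0.323, 0.486, 0.02], "dr": [0, 0, -0.337], "jaw": 1},
    {"linear": [-0.323, 0.486, 0.02], "dr": [0, 0, -0.337], "jaw": 1},
    {"linear": [-0.323, 0.486, 0.02], "dr": [0, 0, -0.337], "jaw": 1},
    {"linear": [-0.323, 0.486, 0.02], "dr": [0, 0, -0.337], "jaw": 1},
    {"linear": [-0.323, 0.486, 0.02], "dr": [0, 0, -0.337], "jaw": 1},
    {"linear": [-0.323, 0.486, 0.02], "dr": [0, 0, -0.337], "jaw": 1},
    {"linear": [-0.323, 0.486, 0.02], "dr": [0, 0, -0.337], "jaw": 1},
    {"linear": [-0.323, 0.486, 0.02], "dr": [0, 0, -0.337], "jaw": 1},
    {"linear": [-0.323, 0.486, 0.02], "dr": [0, 0, -0.337], "jaw": 1},
    {"linear": [-0.323, 0.486, 0.02], "dr": [0, 0, -0.337], "jaw": 1},
    {"linear": [-0.323, 0.486, 0.02], "dr": [0, 0, -0.337], "jaw": 1},
    {"linear": [-0.323, 0.486, 0.02], "dr": [0, 0, -0.337], "jaw": 1},
    {"linear": [-0.323, 0.486, 0.02], "dr": [0, 0, -0.337], "jaw": 1},
    {"linear": [-0.323, 0.486, 0.02], "dr": [0, 0, -0.337], "jaw": 1},
  ],
)

```text
time_s: 2.7
position: [0.5826, 0.1428, 0.2025]
tool_rot: [-0.001, 0.725, 0.689, 0.0]
contact_force: [-0.3, 1.0, 0.3]
gripper_width: 0.0871
```

Run:
```python
from h import *
p=arm.read_camera('wrist');save(p,'w1')
P=cloud(p);z=P[...,2];c=p['color'].astype(int)
for q in ['cover_grip','spacer_mid']:
    for b in arm.silhouettes(p,q)[:2]:
        m=b['mask']&(p['range_z']>0);Q=P[m];print(q,b['confidence'],np.round(b['box']),Q.mean(0).round(4),np.percentile(Q[:,2],[2,50,98]).round(3))
b=np.zeros_like(z,bool)
for lo,hi,n in [(.092,.106,'grip'),(.065,.08,'plate')]:
    m=(z>lo)&(z<hi)&(np.hypot(P[...,0]-.583,P[...,1]-.142)<.13)
    Q=P[m];print(n,m.sum(),Q.mean(0).round(4),cv2.minAreaRect((Q[:,:2]*1000).astype(np.float32)))
delta((.583,.1415,.08),down(87))
```

```text
cover_grip 0.86 [315. 224. 123. 267.] [0.5624 0.1393 0.0769] [0.074 0.076 0.102]
grip 1309 [0.5823 0.1384 0.1013] ((583.5708618164062, 138.08905029296875), (13.600249290466309, 43.93718719482422), 87.13084411621094)
plate 25033 [0.561  0.1393 0.0756] ((584.4841918945312, 138.17581176757812), (85.3253402709961, 201.51893615722656), 87.38326263427734)
t 2.85 pos [0.5826 0.1428 0.2026] linear [-0.0013, 0.0005, 0.1226] dr [-0.0002, -0.0007, 0.0025] rows 2.453097285033745 0.017583577972789484 F [ 0.8 -0.3  0.7] w 0.087 q [-0.37, 0.36, 0.08, 1.75, -0.03, 1.03, 1.24]
```

View pics/w1.png

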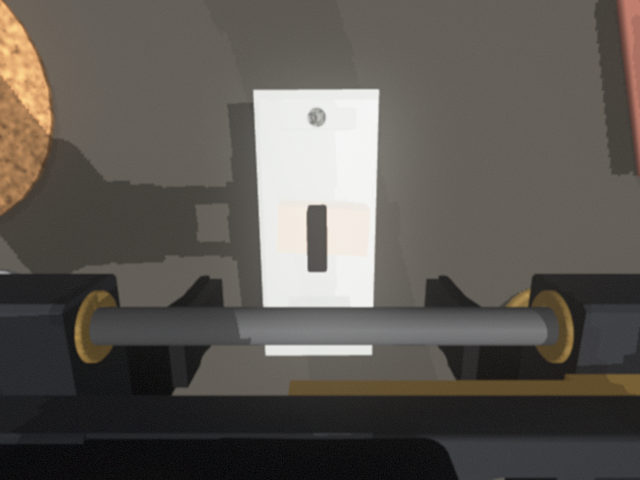

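The wrist view shows the bar centred at (317,238), at world (0.5835, 0.138, top 0.101). That agrees with the top camera to 3 mm. Descending.

Request:
apply_moves(
  plan=[
    {"linear": [-0.003, 0.001, 0.05], "dr": [0, 0, 0], "jaw": 1},
    {"linear": [-0.003, 0.001, 0.09], "dr": [0, 0, 0], "jaw": 1},
    {"linear": [-0.003, 0.001, 0.115], "dr": [0, 0, 0], "jaw": 1},
    {"linear": [-0.003, 0.001, 0.121], "dr": [0, 0, 0], "jaw": 1},
    {"linear": [-0.003, 0.001, 0.121], "dr": [0, 0, 0], "jaw": 1},
    {"linear": [-0.003, 0.001, 0.121], "dr": [0, 0, 0], "jaw": -1},
    {"linear": [-0.003, 0.001, 0.121], "dr": [0, 0, 0], "jaw": -1},
    {"linear": [-0.003, 0.001, 0.121], "dr": [0, 0, 0], "jaw": -1},
    {"linear": [-0.003, 0.001, 0.121], "dr": [0, 0, 0], "jaw": -1},
    {"linear": [-0.003, 0.001, 0.121], "dr": [0, 0, 0], "jaw": -1},
    {"linear": [-0.003, 0.001, 0.121], "dr": [0, 0, 0], "jaw": -1},
    {"linear": [-0.003, 0.001, 0.121], "dr": [0, 0, 0], "jaw": -1},
    {"linear": [-0.003, 0.001, 0.121], "dr": [0, 0, 0], "jaw": -1},
    {"linear": [-0.003, 0.001, 0.121], "dr": [0, 0, 0], "jaw": -1},
  ],
)

```text
time_s: 4.25
position: [0.5841, 0.1379, 0.0815]
tool_rot: [-0.0, 0.726, 0.688, -0.0]
contact_force: [-0.3, -0.0, 0.5]
gripper_width: 0.0229
```

Run:
```python
from h import *
delta((.583,.1415,.18),down(87))
```

```text
t 4.25 pos [0.5841 0.1379 0.0815] linear [0.0035, -0.0013, -0.0985] dr [-0.0001, -0.0, -0.0004] rows 1.9721769559526463 0.003021602994808365 F [-0.3 -0.   0.5] w 0.0229 q [-0.35, 0.5, 0.07, 1.85, -0.05, 0.79, 1.26]
```

Request:
apply_moves(
  plan=[
    {"linear": [0, 0, 0], "dr": [0, 0, 0], "jaw": -1},
    {"linear": [0, 0, 0], "dr": [0, 0, 0], "jaw": -1},
    {"linear": [0, 0, 0], "dr": [0, 0, 0], "jaw": -1},
    {"linear": [0, 0, 0], "dr": [0, 0, 0], "jaw": -1},
    {"linear": [0, 0, -0.01], "dr": [0, 0, 0], "jaw": -1},
    {"linear": [0, 0, -0.03], "dr": [0, 0, 0], "jaw": -1},
    {"linear": [0, 0, -0.06], "dr": [0, 0, 0], "jaw": -1},
    {"linear": [0, 0, -0.09], "dr": [0, 0, 0], "jaw": -1},
    {"linear": [0, 0, -0.1], "dr": [0, 0, 0], "jaw": -1},
    {"linear": [0, 0, -0.1], "dr": [0, 0, 0], "jaw": -1},
  ],
)

```text
time_s: 5.25
position: [0.585, 0.1381, 0.1832]
tool_rot: [0.001, 0.726, 0.688, 0.002]
contact_force: [0.3, -1.0, -1.9]
gripper_width: 0.0142
```

Run:
```python
from h import *
p=arm.read_camera('side');save(p,'s2')
cv2.imwrite('pics/s2z.png',cv2.resize(cv2.cvtColor(p['color'],cv2.COLOR_RGB2BGR)[90:260,180:400],None,fx=3.5,fy=3.5,interpolation=2))
delta((.4635,-.196,.18),down(87))
```

```text
t 5.3 pos [0.5839 0.1378 0.1814] linear [-0.3397, -0.1026, 0.0014] dr [0.0001, -0.0001, -0.0003] rows 7.097537758672388 0.002457458639039168 F [-0.5 -0.3 -2.3] w 0.0137 q [-0.36, 0.38, 0.08, 1.77, -0.04, 0.99, 1.25]
```

View pics/s2z.png

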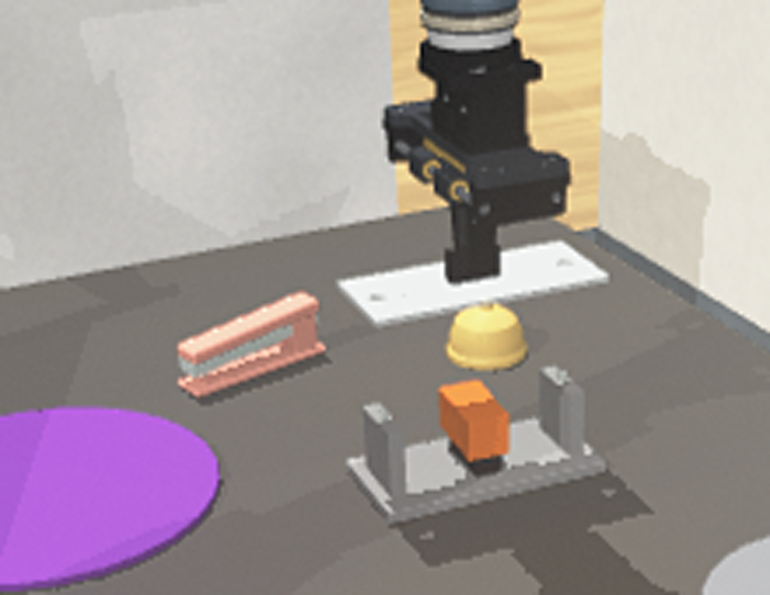

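Cover lifted level. The spacer's -y end face looks plain, so the hole is probably at +y. Carrying the cover to the cork.

Request:
apply_moves(
  plan=[
    {"linear": [-0.03, -0.009, 0], "dr": [0, 0, 0], "jaw": -1},
    {"linear": [-0.07, -0.021, 0], "dr": [0, 0, 0], "jaw": -1},
    {"linear": [-0.11, -0.033, 0], "dr": [0, 0, 0], "jaw": -1},
    {"linear": [-0.15, -0.045, 0], "dr": [0, 0, 0], "jaw": -1},
    {"linear": [-0.19, -0.057, 0], "dr": [0, 0, 0], "jaw": -1},
    {"linear": [-0.23, -0.069, 0], "dr": [0, 0, 0], "jaw": -1},
    {"linear": [-0.27, -0.081, 0], "dr": [0, 0, 0], "jaw": -1},
    {"linear": [-0.31, -0.093, 0.02], "dr": [0, 0, 0], "jaw": -1},
    {"linear": [-0.33, -0.1, 0.05], "dr": [0, 0, 0], "jaw": -1},
    {"linear": [-0.34, -0.103, 0.09], "dr": [0, 0, 0], "jaw": -1},
    {"linear": [-0.34, -0.103, 0.12], "dr": [0, 0, 0], "jaw": -1},
    {"linear": [-0.34, -0.103, 0.14], "dr": [0, 0, 0], "jaw": -1},
    {"linear": [-0.34, -0.103, 0.15], "dr": [0, 0, 0], "jaw": -1},
    {"linear": [-0.34, -0.103, 0.15], "dr": [0, 0, 0], "jaw": -1},
  ],
)

```text
time_s: 6.7
position: [0.4615, -0.1955, 0.0295]
tool_rot: [-0.002, 0.725, 0.688, -0.001]
contact_force: [-0.6, 0.6, -1.0]
gripper_width: 0.0139
```

Run:
```python
from h import *
p=arm.read_camera('side');save(p,'s3')
delta((.4635,-.196,.0185),down(87))
P=cloud(p);z=P[...,2]; c=p['color'].astype(int)
m=(c.min(-1)>190)&(np.hypot(P[...,0]-.4635,P[...,1]+.196)<.14)&(z<.1);Q=P[m];print(m.sum(),np.percentile(Q[:,2],[5,50,95]),cv2.minAreaRect((Q[:,:2]*1000).astype(np.float32)))
```

```text
t 6.75 pos [ 0.4626 -0.1959  0.0307] linear [-0.0001, 0.0009, 0.0122] dr [-0.0021, -0.0005, -0.0003] rows 0.24528534459334692 0.014703054636769311 F [-0.  -0.1 -1.4] w 0.0139 q [0.17, 0.46, 0.18, 2.11, -0.15, 0.58, 1.98]
1448 [0.02118287 0.02335048 0.02532736] ((467.65533447265625, -184.58010864257812), (113.59073638916016, 213.851318359375), 87.08146667480469)
```

View pics/s3.png

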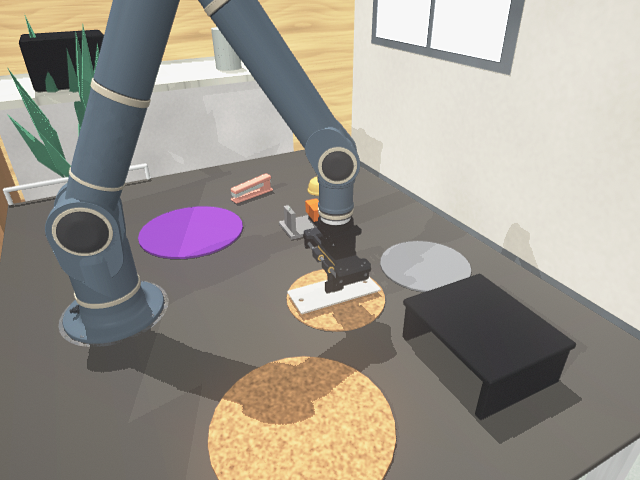

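Request:
apply_moves(
  plan=[
    {"linear": [0, 0.001, 0.006], "dr": [0, 0, 0], "jaw": -1},
    {"linear": [0, 0.001, 0.011], "dr": [0, 0, 0], "jaw": -1},
    {"linear": [0, 0.001, 0.0125], "dr": [0, 0, 0], "jaw": -1},
    {"linear": [0, 0.001, 0.0125], "dr": [0, 0, 0], "jaw": -1},
    {"linear": [0, 0.001, 0.0125], "dr": [0, 0, 0], "jaw": 0},
    {"linear": [0, 0.001, 0.0125], "dr": [0, 0, 0], "jaw": 0},
    {"linear": [0, 0.001, 0.0125], "dr": [0, 0, 0], "jaw": 0},
    {"linear": [0, 0.001, 0.0125], "dr": [0, 0, 0], "jaw": 0},
    {"linear": [0, 0.001, 0.0125], "dr": [0, 0, 0], "jaw": 0},
    {"linear": [0, 0.001, 0.0125], "dr": [0, 0, 0], "jaw": 0},
  ],
)

```text
time_s: 7.75
position: [0.4644, -0.1962, 0.0191]
tool_rot: [0.0, 0.726, 0.688, 0.0]
contact_force: [-0.4, 0.6, 0.4]
gripper_width: 0.0426
```

Request:
apply_moves(
  plan=[
    {"linear": [0, 0, -0.03], "dr": [0, 0, 0], "jaw": 0.2},
    {"linear": [0, 0, -0.08], "dr": [0, 0, 0], "jaw": 1},
    {"linear": [0, 0, -0.13], "dr": [0, 0, 0], "jaw": 1},
    {"linear": [0, 0, -0.18], "dr": [0, 0, 0], "jaw": 1},
    {"linear": [0, 0, -0.2], "dr": [0, 0, 0], "jaw": 1},
    {"linear": [0, 0, -0.2], "dr": [0, 0, 0], "jaw": 1},
  ],
)

```text
time_s: 8.35
position: [0.4664, -0.1971, 0.2227]
tool_rot: [0.003, 0.726, 0.688, 0.002]
contact_force: [-0.3, 0.1, -0.9]
gripper_width: 0.0822
```

Run:
```python
from h import *
p=arm.read_camera('side');save(p,'s4')
P=cloud(p);z=P[...,2]; c=p['color'].astype(int)
m=(c.min(-1)>190)&(np.hypot(P[...,0]-.4635,P[...,1]+.196)<.14)&(z<.1);Q=P[m];print(m.sum(),np.percentile(Q[:,2],[5,50,95]),cv2.minAreaRect((Q[:,:2]*1000).astype(np.float32)))
# spacer
hsv=cv2.cvtColor(p['color'],cv2.COLOR_RGB2HSV)
m=(hsv[...,0]<12)&(hsv[...,1]>180)&(np.hypot(P[...,0]-.583,P[...,1]-.14)<.1);Q=P[m];print('spacer',m.sum(),Q.min(0),Q.max(0))
T=Q[Q[:,2]>.062];print(cv2.minAreaRect((T[:,:2]*1000).astype(np.float32)),np.median(T[:,2]))
v,u=np.nonzero(m);print(u.min(),u.max(),v.min(),v.max())
x0,y0=int(u.mean()),int(v.mean());cv2.imwrite('pics/s4z.png',cv2.resize(cv2.cvtColor(p['color'],cv2.COLOR_RGB2BGR)[y0-40:y0+40,x0-50:x0+50],None,fx=7,fy=7,interpolation=2))
delta((.583,.0,.22),down(-3))
```

```text
1729 [0.00906001 0.0112555  0.01333897] ((467.25238037109375, -192.7064971923828), (99.21533203125, 208.49681091308594), 86.96759796142578)
spacer 12 [0.5643076  0.1037909  0.03670014] [0.59321173 0.17303585 0.06845059]
((570.2193603515625, 136.74154663085938), (20.71466827392578, 69.58639526367188), 15.392001152038574) 0.06520765545898838
306 323 202 218
t 8.4 pos [ 0.4649 -0.1964  0.2203] linear [0.2024, 0.1075, 0.0006] dr [0.0029, -0.0023, 1.5704] rows 4.583536632204462 10.474615003297096 F [ 0.3  0.9 -1.3] w 0.0844 q [0.1, 0.19, 0.24, 1.95, -0.05, 1.01, 1.89]
```

View pics/s4.png

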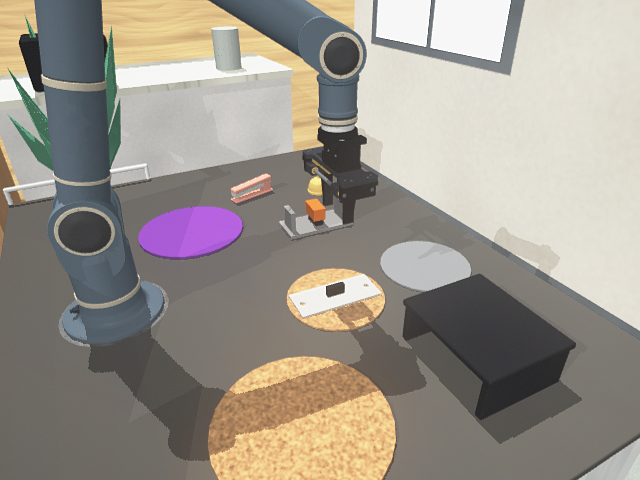

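View pics/s4z.png

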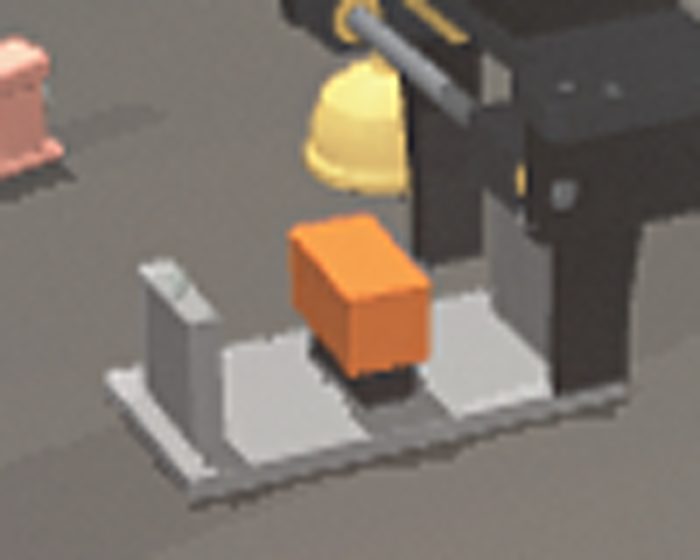

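```bash
cat > kin.py <<'E'
from h import *
import itertools
D=json.load(open('log.json'))
Q=np.array([d[0] for d in D]);X=np.array([d[1] for d in D]);RO=R.from_quat([[d[2][1],d[2][2],d[2][3],d[2][0]] for d in D])
AX='ZYZYZYZ'
def rots(q,sg):
    out=[R.identity()];
    for i in range(7): out.append(out[-1]*R.from_euler(AX[i],sg[i]*q[i]))
    return out
E
python3 - <<'E'
from kin import *
print(len(Q));print(Q.round(3))
best=[]
for sg in itertools.product([1,-1],repeat=7):
    # fixed end rot F: RO = rots*F ; check consistency
    F=[(rots(q,sg)[-1].inv()*r) for q,r in zip(Q,RO)]
    M=R.concatenate(F).mean();e=max((M.inv()*f).magnitude() for f in F)
    best.append((e,sg,M))
best.sort(key=lambda b:b[0])
for b in best[:8]: print(round(b[0],4),b[1],b[2].as_matrix().round(2).tolist())
E
```

```text
6
[[-1.21   0.469 -0.049  1.532  0.024  1.141 -0.082]
 [-0.37   0.362  0.078  1.747 -0.033  1.033  1.241]
 [-0.353  0.501  0.069  1.851 -0.046  0.791  1.257]
 [-0.363  0.383  0.08   1.769 -0.036  0.99   1.249]
 [ 0.17   0.461  0.183  2.11  -0.147  0.584  1.976]
 [ 0.105  0.189  0.245  1.947 -0.055  1.008  1.892]]
0.0 (-1, 1, -1, 1, -1, 1, -1) [[-1.0, 0.0, 0.0], [-0.0, -1.0, 0.0], [0.0, -0.0, 1.0]]
0.0064 (-1, -1, -1, -1, -1, -1, -1) [[-1.0, 0.0, -0.0], [0.0, -1.0, -0.0], [-0.0, -0.0, 1.0]]
0.1991 (-1, 1, -1, 1, 1, 1, -1) [[-1.0, 0.07, -0.07], [-0.07, -1.0, -0.02], [-0.07, -0.01, 1.0]]
0.2001 (-1, -1, -1, -1, 1, -1, -1) [[-1.0, 0.07, 0.07], [-0.07, -1.0, 0.02], [0.07, 0.01, 1.0]]
0.292 (-1, 1, 1, 1, -1, 1, -1) [[-0.98, 0.19, 0.07], [-0.19, -0.98, 0.01], [0.07, -0.01, 1.0]]
0.2923 (-1, -1, 1, -1, -1, -1, -1) [[-0.98, 0.19, -0.07], [-0.19, -0.98, -0.01], [-0.07, 0.01, 1.0]]
0.3665 (-1, -1, 1, -1, 1, -1, -1) [[-0.97, 0.26, 0.0], [-0.26, -0.97, -0.0], [-0.0, -0.0, 1.0]]
0.3665 (-1, 1, 1, 1, 1, 1, -1) [[-0.97, 0.26, -0.0], [-0.26, -0.97, 0.0], [-0.0, 0.0, 1.0]]
```

```bash
cat >> kin.py <<'E'
SG=(-1,1,-1,1,-1,1,-1)
# params: (rot index, axis)
def basis(q,terms):
    r=rots(q,SG);return np.stack([r[i].as_matrix()[:,a] for i,a in terms],1)
def fit(terms,ridge=0):
    A=np.concatenate([basis(q,terms) for q in Q]);b=X.ravel()
    n=len(terms);A2=np.vstack([A,ridge*np.eye(n)]);b2=np.r_[b,np.zeros(n)]
    s=np.linalg.lstsq(A2,b2,rcond=None)[0];return s,np.abs(A@s-b).max()
E
python3 - <<'E'
from kin import *
Z=[(0,2),(3,2),(5,2),(7,2)]
for extra in [[],[(3,0)],[(4,0)],[(5,0)],[(6,0)],[(3,0),(4,0)],[(3,0),(4,0),(6,0)],[(2,1),(4,1),(6,1)],[(3,0),(4,0),(5,0),(6,0)]]:
    s,e=fit(Z+extra,1e-5);print(extra,s.round(4),round(e,5))
E
```

```text
[] [-15.7793   0.3655   0.5636 -15.9333] 0.04327
[(3, 0)] [-18.9004   0.2741   0.5124 -19.1399   0.084 ] 0.04935
[(4, 0)] [-1.60824e+01  3.73300e-01  5.67700e-01 -1.62397e+01  1.04000e-02] 0.04247
[(5, 0)] [-14.3996   0.3554   0.5493 -14.5343  -0.0255] 0.04558
[(6, 0)] [-16.9982   0.2794   0.5027 -17.1951  -0.0832] 0.0486
[(3, 0), (4, 0)] [-20.9317   0.2858   0.5176 -21.2059   0.1038   0.0446] 0.04738
[(3, 0), (4, 0), (6, 0)] [-19.7262   0.2813   0.5053 -19.9751   0.0464   0.0441  -0.0643] 0.04738
[(2, 1), (4, 1), (6, 1)] [ 2.377e-01  5.542e-01  4.668e-01  3.147e-01 -2.640e-02 -1.540e-02
 -4.000e-04] 0.0
[(3, 0), (4, 0), (5, 0), (6, 0)] [-1.09413e+01  4.17100e-01  4.85700e-01 -1.10308e+01  4.62000e-02
  3.00400e-01 -2.85200e-01 -9.20000e-03] 0.05001
```

Run:
```python
from kin import *
Z=[(0,2),(3,2),(5,2),(7,2)]
for r in [0,1e-6,1e-5,1e-4]:
  for ex in [[(2,1),(4,1),(6,1)],[(2,1),(4,1)]]:
    s,e=fit(Z+ex,r);print(r,s.round(5),e)
```

```text
0 [ 2.3770e-01  5.5417e-01  4.6679e-01  3.1475e-01 -2.6400e-02 -1.5400e-02
 -3.5000e-04] 2.7755575615628914e-15
0 [ 0.23674  0.55406  0.46684  0.31367 -0.02628 -0.01587] 1.2995145923011542e-05
1e-06 [ 2.3770e-01  5.5417e-01  4.6679e-01  3.1475e-01 -2.6400e-02 -1.5400e-02
 -3.5000e-04] 1.0680756279413117e-10
1e-06 [ 0.23674  0.55406  0.46684  0.31367 -0.02628 -0.01587] 1.299505965102199e-05
1e-05 [ 2.3769e-01  5.5417e-01  4.6679e-01  3.1474e-01 -2.6400e-02 -1.5400e-02
 -3.5000e-04] 1.0680670070595255e-08
1e-05 [ 0.23673  0.55406  0.46684  0.31366 -0.02628 -0.01587] 1.2986519022484266e-05
0.0001 [ 2.3682e-01  5.5416e-01  4.6679e-01  3.1386e-01 -2.6400e-02 -1.5400e-02
 -3.5000e-04] 1.06469151173183e-06
0.0001 [ 0.23587  0.55405  0.46684  0.3128  -0.02628 -0.01587] 1.2135133067081583e-05
```

```bash
cat >> kin.py <<'E'
TERMS=[(0,2),(3,2),(5,2),(7,2),(2,1),(4,1),(6,1)];S=np.array([.2377,.55417,.46679,.31475,-.0264,-.0154,-.00035])
FE=R.from_euler('Z',np.pi)
LO=np.array([-2.59,-.33,-1.39,.1,-1.04,.21,-2.66]);HI=np.array([2.59,1.99,1.29,2.45,4.18,1.99,2.66])
def fk(q):
    r=rots(q,SG);B=np.stack([r[i].as_matrix()[:,a] for i,a in TERMS],1);return B@S,r[-1]*FE
from scipy.optimize import least_squares
def ik(p,Rt,q0,reg=0.02):
    Rt=R.from_matrix(Rt)
    def f(q):
        x,r=fk(q);return np.r_[(x-p)*10,(r.inv()*Rt).as_rotvec()*3,reg*(q-q0)]
    s=least_squares(f,np.clip(q0,LO+.02,HI-.02),bounds=(LO+.01,HI-.01))
    x,r=fk(s.x);return s.x,np.linalg.norm(x-p),(r.inv()*Rt).magnitude()
def upright(phi,tau):
    """hole(-tool y) up; tool z azimuth phi, pointing down by tau"""
    z=np.array([np.cos(tau)*np.cos(phi),np.cos(tau)*np.sin(phi),-np.sin(tau)])
    x=np.cross([0,0,-1.],[np.cos(phi),np.sin(phi),0]);y=np.cross(z,x);return np.stack([x,y,z],1)
E
python3 - <<'E'
from kin import *
q0=np.array(arm.sense()['joint_positions']);x,r=fk(q0);print(x-arm.sense()['position'])
g=.0187
rng=np.random.default_rng(0)
for px,n in [(np.array([.5835+.082,.138-.004,.127]),'far'),(np.array([.5835-.082,.139+.004,.127]),'near')]:
  for dz in [0,.09]:
   for tau in [0,.2]:
    row=[]
    for d in range(-60,181,20):
        Rt=upright(np.radians(d),tau);p=px+[0,0,dz]+Rt[:,2]*g
        best=None
        for k in range(4):
            q=q0 if k==0 else rng.uniform(LO,HI)
            s,e,a=ik(p,Rt,q,.005)
            m=min((s-LO).min(),(HI-s).min())
            if e<.002 and a<.02 and (best is None or m>best[0]): best=(m,s)
        row.append((d,None if best is None else (round(best[0],2),best[1].round(1).tolist())))
    print(n,dz,tau)
    for t in row:
        if t[1]: print('  ',t)
E
```

```text
[ 2.65866075e-06 -1.02763401e-06 -1.26924065e-06]
far 0 0
   (-60, (np.float64(0.56), [-0.9, 1.0, 0.3, 1.8, 1.3, 1.4, 2.0]))
   (-40, (np.float64(0.44), [-0.9, 0.9, 0.2, 2.0, 1.7, 1.4, 1.8]))
   (-20, (np.float64(0.23), [-0.7, 0.9, 0.1, 2.2, 2.1, 1.5, 1.6]))
   (0, (np.float64(0.11), [-0.4, 0.9, -0.0, 2.3, 2.7, 1.6, 1.6]))
   (20, (np.float64(0.13), [0.4, 1.0, -0.7, 2.3, 3.4, 1.5, 2.2]))
   (40, (np.float64(0.23), [0.4, 0.9, -0.4, 2.2, 3.9, 1.3, 1.8]))
   (60, (np.float64(0.01), [-0.3, 1.1, 0.7, 2.1, 4.1, 2.0, 1.2]))
   (80, (np.float64(0.01), [0.8, 1.2, -0.9, 1.8, -1.0, 1.0, 0.9]))
   (100, (np.float64(0.38), [0.7, 1.3, -1.0, 1.5, -0.5, 1.2, 0.6]))
   (120, (np.float64(0.11), [0.2, 1.2, -0.3, 1.2, -0.9, 1.9, 0.8]))
   (140, (np.float64(0.03), [0.5, 1.6, -1.4, 0.9, -0.0, 2.0, 0.2]))
far 0 0.2
   (-60, (np.float64(0.56), [-0.9, 0.9, 0.2, 1.8, 1.2, 1.3, 2.1]))
   (-40, (np.float64(0.44), [-0.5, 0.8, -0.3, 2.0, 1.7, 1.5, 1.9]))
   (-20, (np.float64(0.23), [-0.6, 0.7, -0.1, 2.2, 2.1, 1.3, 1.8]))
   (0, (np.float64(0.14), [0.4, 1.1, -1.1, 2.3, 2.8, 1.6, 2.5]))
   (20, (np.float64(0.05), [
[... 2976 characters left out ...]
, 1.0]))
   (120, (np.float64(0.08), [0.9, 1.3, -1.3, 1.7, -0.3, 1.3, 0.3]))
   (140, (np.float64(0.22), [0.5, 1.1, -0.9, 1.5, -0.5, 1.8, 0.6]))
   (160, (np.float64(0.01), [0.5, 1.3, -1.2, 1.4, -0.2, 2.0, 0.3]))
near 0.09 0.2
   (-60, (np.float64(0.39), [-0.9, 0.6, -0.0, 2.1, 1.1, 1.6, 2.0]))
   (-40, (np.float64(0.17), [-0.9, 0.5, -0.1, 2.3, 1.4, 1.5, 1.9]))
   (80, (np.float64(0.01), [1.2, 1.2, -1.4, 2.1, -0.5, 0.5, 0.4]))
   (100, (np.float64(0.01), [0.5, 0.7, -0.4, 1.9, -1.0, 1.4, 1.0]))
   (120, (np.float64(0.1), [0.1, 0.7, -0.0, 1.8, -0.9, 1.8, 1.0]))
   (140, (np.float64(0.03), [-0.0, 0.8, 0.0, 1.6, -0.8, 2.0, 1.1]))
   (160, (np.float64(0.01), [0.3, 1.0, -0.7, 1.4, -0.3, 2.0, 0.8]))
```

```bash
cat >> kin.py <<'E'
def jac(q,w=1.0):
    x0,r0=fk(q);J=np.zeros((6,7))
    for i in range(7):
        d=q.copy();d[i]+=1e-5;x,r=fk(d);J[:3,i]=(x-x0)/1e-5;J[3:,i]=(r*r0.inv()).as_rotvec()/1e-5
    return J
def track(q,p,Rt,null=0.,qn=None,lam=1e-3,step=.02,astep=.05):
    """go straight to pose, returns path of q"""
    q=np.array(q,float);Rt=R.from_matrix(Rt) if not isinstance(Rt,R) else Rt;path=[q.copy()]
    for k in range(400):
        x,r=fk(q);dp=p-x;dr=(Rt*r.inv()).as_rotvec()
        e=max(np.linalg.norm(dp)/step,np.linalg.norm(dr)/astep)
        if e<1e-3:break
        v=np.r_[dp,dr]/max(e,1)
        J=jac(q);free=np.ones(7,bool)
        for it in range(4):
            Jf=J[:,free];Ji=Jf.T@np.linalg.inv(Jf@Jf.T+lam**2*np.eye(6));dq=np.zeros(7);dq[free]=Ji@v
            if null and qn is not None: dq[free]+=(np.eye(free.sum())-Ji@Jf)@(null*(qn-q)[free])
            bad=free&(((q+dq)<LO)|((q+dq)>HI))
            if not bad.any():break
            free&=~bad
        q=np.clip(q+dq,LO,HI);path.append(q.copy())
    return np.array(path),e
E
python3 - <<'E'
from kin import *
D=json.load(open('log.json'))
for i in range(len(D)-1):
    r=R.from_quat([D[i+1][2][j] for j in (1,2,3,0)])
    for null,qn in [(0,None),(.05,(LO+HI)/2),(.05,np.array(D[0][0]))]:
        p,e=track(D[i][0],np.array(D[i+1][1]),r,null,qn);print(i,null,(p[-1]-D[i+1][0]).round(3))
E
```

```text
0 0 [-0.01  -0.     0.013  0.001 -0.005 -0.     0.005]
0 0.05 [ 0.565  0.087 -0.76  -0.034  0.346  0.058 -0.305]
0 0.05 [-0.017  0.     0.022  0.001 -0.009 -0.     0.008]
1 0 [ 0.    -0.    -0.001 -0.     0.     0.    -0.   ]
1 0.05 [ 0.623  0.142 -0.871 -0.038  0.613  0.14  -0.524]
1 0.05 [ 0.018 -0.    -0.024 -0.001  0.016  0.    -0.014]
2 0 [ 0. -0. -0.  0.  0.  0. -0.]
2 0.05 [ 0.589  0.099 -0.799 -0.035  0.393  0.07  -0.345]
2 0.05 [ 0.019  0.    -0.024 -0.001  0.011  0.    -0.01 ]
3 0 [ 0.047 -0.003 -0.059 -0.003  0.047 -0.001 -0.046]
3 0.05 [ 0.773  0.139 -0.992 -0.043  0.793  0.162 -0.734]
3 0.05 [ 0.108 -0.004 -0.135 -0.006  0.109 -0.    -0.105]
4 0 [ 0.005 -0.    -0.005 -0.     0.001  0.    -0.001]
4 0.05 [ 0.324  0.008 -0.373 -0.018  0.084  0.005 -0.087]
4 0.05 [ 0.014 -0.    -0.016 -0.001  0.004  0.    -0.004]
```

```bash
cat > sim.py <<'E'
from kin import *
def mg(P): return min((P-LO).min(),(HI-P).min())
g=.0187
C=np.array([.5835,.1395,0])
def seq(q,wps,verbose=False):
    m=9;L=[]
    for p,Rt in wps:
        P,e=track(q,np.array(p),Rt);q=P[-1];m=min(m,mg(P));L.append((round(mg(P),2),round(float(e),2),q.round(2).tolist()))
        if verbose: print(L[-1])
    return q,m,L
E
python3 - <<'E'
from sim import *
q0=np.array(arm.sense()['joint_positions'])
pre=[(C+[0,.012,.20],down(-3)),(C+[0,.012,.031],down(-3)),(C+[0,.012,.20],down(-3))]
q,m,L=seq(q0,pre,True)
for d in range(-100,141,20):
  for tau in (0,.2):
    Rt=upright(np.radians(d),tau)
    for n,px in (('far',[.082,-.004,.127]),('near',[-.082,.004,.127])):
        tgt=C+px+Rt[:,2]*g
        res=[]
        a=seq(q,[(tgt+[0,0,.12],Rt),(tgt,Rt)])
        # via mid
        b=seq(q,[(tgt+[0,0,.12],down(d-90)),(tgt+[0,0,.12],Rt),(tgt,Rt)])
        for nm,s in (('dir',a),('spin',b)):
            if s[2][-1][1]<.01 : print(d,tau,n,nm,round(s[1],2),s[2][-1])
E
```

```text
(np.float64(0.5), 0.0, [-0.55, 0.38, 0.3, 1.75, -0.13, 1.03, -0.26])
(np.float64(0.49), 0.0, [-0.5, 0.58, 0.24, 1.88, -0.21, 0.7, -0.19])
(np.float64(0.49), 0.0, [-0.56, 0.38, 0.3, 1.75, -0.13, 1.03, -0.26])
-100 0 far dir 0.01 (np.float64(0.05), 0.0, [-0.95, 1.29, 0.73, 1.24, 0.52, 1.75, 2.5])
-100 0 far spin 0.0 (np.float64(0.0), 0.0, [-0.75, 1.18, 0.3, 1.23, 0.8, 1.93, 2.3])
-100 0 near dir 0.0 (np.float64(0.14), 0.0, [-1.03, 1.08, 0.47, 1.63, 0.55, 1.75, 2.17])
-100 0 near spin 0.0 (np.float64(0.0), 0.0, [-0.86, 1.02, 0.19, 1.62, 0.67, 1.88, 2.01])
-100 0.2 far dir 0.0 (np.float64(0.03), 0.0, [-0.96, 1.21, 0.75, 1.28, 0.4, 1.65, 2.52])
-100 0.2 far spin 0.0 (np.float64(0.0), 0.0, [-0.63, 1.07, 0.09, 1.25, 0.82, 1.9, 2.21])
-100 0.2 near dir 0.0 (np.float64(0.21), 0.0, [-1.02, 0.97, 0.45, 1.66, 0.5, 1.65, 2.17])
-100 0.2 near spin 0.0 (np.float64(0.0), 0.0, [-0.68, 0.92, -0.06, 1.64, 0.71, 1.86, 1.91])
60 0 far dir 0.0 (np.float64(0.0), 0.0, [1.05, 1.58, -1.35, 1.99, -1.01, 0.21, 1.12])
60 0 far spin 0.0 (np.float64(0.0), 0.0, [1.04, 1.58, -1.35, 1.99, -1.02, 0.22, 1.13])
80 0 far
[... 2135 characters left out ...]
0.01 (np.float64(0.01), 0.0, [0.41, 1.49, -1.11, 0.94, -0.22, 1.96, 0.34])
140 0 far spin 0.0 (np.float64(0.0), 0.0, [0.4, 1.46, -1.05, 0.95, -0.26, 1.97, 0.38])
140 0 near dir 0.01 (np.float64(0.01), 0.0, [0.19, 1.06, -0.29, 1.52, -0.67, 1.89, 1.02])
140 0 near spin 0.0 (np.float64(0.0), 0.0, [0.18, 1.06, -0.28, 1.52, -0.67, 1.89, 1.03])
140 0.2 far dir 0.0 (np.float64(0.0), 0.0, [0.31, 1.28, -0.74, 1.0, -0.35, 1.92, 0.58])
140 0.2 far spin 0.01 (np.float64(0.01), 0.0, [0.32, 1.28, -0.77, 1.0, -0.33, 1.92, 0.56])
140 0.2 near dir 0.04 (np.float64(0.04), 0.0, [0.07, 0.95, -0.1, 1.56, -0.68, 1.82, 1.11])
140 0.2 near spin 0.01 (np.float64(0.01), 0.0, [0.0, 0.94, 0.0, 1.57, -0.72, 1.86, 1.17])
```

Run:
```python
from sim import *
q0=np.array(arm.sense()['joint_positions'])
pre=[(C+[0,.10,.20],down(-3)),(C+[0,.012,.13],down(-3)),(C+[0,.012,.031],down(-3)),(C+[0,.012,.20],down(-3))]
q,m,L=seq(q0,pre,True)
for d in (105,110,115,120,125,130):
  for tau in (.15,.2,.25):
    Rt=upright(np.radians(d),tau)
    for n,px in (('far',[.082,-.004,.127]),('near',[-.082,.004,.127])):
        tgt=C+px+Rt[:,2]*g
        a=seq(q,[(tgt+[0,0,.11],Rt),(tgt,Rt)])
        print(d,tau,n,round(a[1],3),a[2][-1])
delta(C+[0,.10,.20],down(-3))
```

```text
(np.float64(0.49), 0.0, [-0.65, 0.42, 0.26, 1.68, -0.12, 1.05, -0.4])
(np.float64(0.63), 0.0, [-0.52, 0.45, 0.27, 1.82, -0.15, 0.89, -0.24])
(np.float64(0.49), 0.0, [-0.49, 0.58, 0.23, 1.88, -0.19, 0.7, -0.2])
(np.float64(0.49), 0.0, [-0.54, 0.38, 0.29, 1.75, -0.12, 1.03, -0.26])
105 0.15 far 0.009 (np.float64(0.01), 0.0, [0.31, 1.02, -0.28, 1.46, -1.0, 1.55, 0.87])
105 0.15 near 0.0 (np.float64(0.0), 0.0, [0.37, 0.87, -0.28, 1.89, -1.01, 1.43, 1.12])
105 0.2 far 0.004 (np.float64(0.0), 0.0, [0.27, 0.99, -0.22, 1.47, -1.01, 1.54, 0.87])
105 0.2 near 0.006 (np.float64(0.01), 0.0, [0.34, 0.84, -0.24, 1.9, -1.01, 1.42, 1.11])
105 0.25 far 0.004 (np.float64(0.0), 0.0, [0.24, 0.96, -0.17, 1.48, -1.02, 1.54, 0.88])
105 0.25 near 0.0 (np.float64(0.0), 0.0, [0.28, 0.8, -0.16, 1.91, -1.03, 1.42, 1.12])
110 0.15 far 0.009 (np.float64(0.01), 0.0, [0.24, 1.03, -0.19, 1.4, -1.0, 1.66, 0.88])
110 0.15 near 0.004 (np.float64(0.0), 0.0, [0.23, 0.87, -0.12, 1.84, -1.01, 1.56, 1.15])
110 0.2 far 0.001 (np.float64(0.0), 0.0, [0.2, 1.01, -0.12, 1.41, -1.01, 1.66, 0.89])
110 0.2 near 0.006 (np.float64(0.
[... 1871 characters left out ...]
, [0.17, 1.15, -0.24, 1.13, -0.78, 1.91, 0.81])
130 0.15 near 0.129 (np.float64(0.13), 0.0, [0.13, 0.94, -0.11, 1.64, -0.79, 1.76, 1.11])
130 0.2 far 0.013 (np.float64(0.01), 0.0, [0.14, 1.12, -0.18, 1.14, -0.78, 1.9, 0.84])
130 0.2 near 0.154 (np.float64(0.15), 0.0, [0.12, 0.91, -0.1, 1.65, -0.78, 1.73, 1.11])
130 0.25 far 0.021 (np.float64(0.02), 0.0, [0.11, 1.09, -0.13, 1.16, -0.79, 1.89, 0.86])
130 0.25 near 0.18 (np.float64(0.18), 0.0, [0.11, 0.89, -0.09, 1.66, -0.77, 1.7, 1.1])
t 8.4 pos [ 0.4649 -0.1964  0.2203] linear [0.4416, 0.0953, 0.0205] dr [0.0029, -0.0023, 1.5704] rows 9.044352428075769 10.474615003297096 F [ 0.3  0.9 -1.3] w 0.0844 q [0.1, 0.19, 0.24, 1.95, -0.05, 1.01, 1.89]
```

Exact kinematics recovered. The plan is to touch the near pin with the tool at azimuth 125°, tilted 0.2 rad. First I'll look at the hole end from the +y side.

Request:
apply_moves(
  plan=[
    {"linear": [0.442, 0.095, 0.02], "dr": [0, 0, 1.57], "jaw": 1},
    {"linear": [0.442, 0.095, 0.02], "dr": [0, 0, 1.57], "jaw": 1},
    {"linear": [0.442, 0.095, 0.02], "dr": [0, 0, 1.57], "jaw": 1},
    {"linear": [0.442, 0.095, 0.02], "dr": [0, 0, 1.57], "jaw": 1},
    {"linear": [0.442, 0.095, 0.02], "dr": [0, 0, 1.57], "jaw": 1},
    {"linear": [0.442, 0.095, 0.02], "dr": [0, 0, 1.57], "jaw": 1},
    {"linear": [0.442, 0.095, 0.02], "dr": [0, 0, 1.57], "jaw": 1},
    {"linear": [0.442, 0.095, 0.02], "dr": [0, 0, 1.57], "jaw": 1},
    {"linear": [0.442, 0.095, 0.02], "dr": [0, 0, 1.57], "jaw": 1},
    {"linear": [0.442, 0.095, 0.02], "dr": [0, 0, 1.57], "jaw": 1},
    {"linear": [0.442, 0.095, 0.02], "dr": [0, 0, 1.57], "jaw": 1},
    {"linear": [0.442, 0.095, 0.02], "dr": [0, 0, 1.57], "jaw": 1},
    {"linear": [0.442, 0.095, 0.02], "dr": [0, 0, 1.57], "jaw": 1},
    {"linear": [0.442, 0.095, 0.02], "dr": [0, 0, 1.57], "jaw": 1},
  ],
)

```text
time_s: 9.8
position: [0.5823, 0.2386, 0.1984]
tool_rot: [0.0, 1.0, -0.026, -0.001]
contact_force: [-0.8, 0.0, -0.0]
gripper_width: 0.0871
```

Run:
```python
from h import *
p=arm.read_camera('wrist');save(p,'w5')
t=arm.read_camera('top');save(t,'t5')
for n,p in (('w',p),('t',t)):
    P=cloud(p);hsv=cv2.cvtColor(p['color'],cv2.COLOR_RGB2HSV)
    m=(hsv[...,0]<14)&(hsv[...,1]>150)&(np.hypot(P[...,0]-.583,P[...,1]-.14)<.07)&(P[...,2]>.03);Q=P[m]
    if len(Q)<10: print(n,'few');continue
    T=Q[Q[:,2]>np.percentile(Q[:,2],98)-.006];print(n,len(Q),len(T),np.median(T[:,2]),cv2.minAreaRect((T[:,:2]*1000).astype(np.float32)))
delta((.5835,.1515,.13),down(-3))
```

```text
w 1838 1501 0.06697865045973617 ((583.97998046875, 144.87518310546875), (66.72640991210938, 35.54442596435547), 85.97122955322266)
t 251 45 0.07128577126331614 ((581.4894409179688, 144.05014038085938), (63.279075622558594, 31.915424346923828), 83.28309631347656)
t 9.9 pos [0.5825 0.2389 0.1989] linear [0.0056, 0.0872, 0.0689] dr [0.0001, 0.0004, -0.0001] rows 2.226008278704735 0.002964016368441903 F [-0.2  0.  -0.1] w 0.087 q [-0.66, 0.42, 0.27, 1.69, -0.13, 1.05, -0.4]
```

View pics/w5.png

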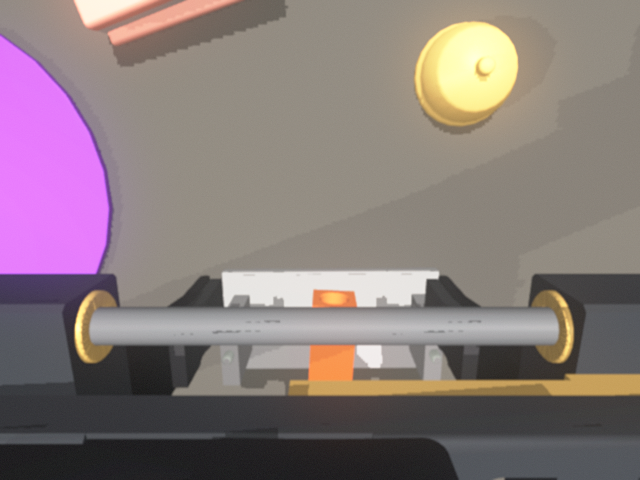

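The wrist view shows the blind hole on the spacer's +y end, near pixel (333,297), so the closed end is at -y as in the side view. Spacer centre is about (0.584, 0.143), top 0.067. Grasping 12 mm toward the hole.

Request:
apply_moves(
  plan=[
    {"linear": [0.005, 0.045, 0.01], "dr": [0, 0, 0], "jaw": 1},
    {"linear": [0.005, 0.08, 0.03], "dr": [0, 0, 0], "jaw": 1},
    {"linear": [0.005, 0.084, 0.07], "dr": [0, 0, 0], "jaw": 1},
    {"linear": [0.005, 0.084, 0.11], "dr": [0, 0, 0], "jaw": 1},
    {"linear": [0.005, 0.084, 0.145], "dr": [0, 0, 0], "jaw": 0.6},
    {"linear": [0.005, 0.084, 0.165], "dr": [0, 0, 0], "jaw": 0.6},
    {"linear": [0.005, 0.084, 0.168], "dr": [0, 0, 0], "jaw": 0.6},
    {"linear": [0.005, 0.084, 0.168], "dr": [0, 0, 0], "jaw": 0.6},
  ],
)

```text
time_s: 10.7
position: [0.5833, 0.1555, 0.0312]
tool_rot: [-0.0, 1.0, -0.026, -0.0]
contact_force: [1.2, -0.8, 1.0]
gripper_width: 0.071
```

Run:
```python
from h import *
p=arm.read_camera('side');cv2.imwrite('pics/s6.png',cv2.resize(cv2.cvtColor(p['color'],cv2.COLOR_RGB2BGR)[140:260,240:400],None,fx=5,fy=5,interpolation=2))
delta((.5835,.155,.031),down(-3))
```

```text
t 10.75 pos [0.5841 0.1558 0.0321] linear [-0.0005, 0.0008, 0.0011] dr [-0.0008, -0.0017, 0.0] rows 0.029686927737397242 0.01246719159063561 F [-0.  -0.9 -0.3] w 0.0702 q [-0.51, 0.58, 0.24, 1.88, -0.2, 0.7, -0.2]
```

View pics/s6.png

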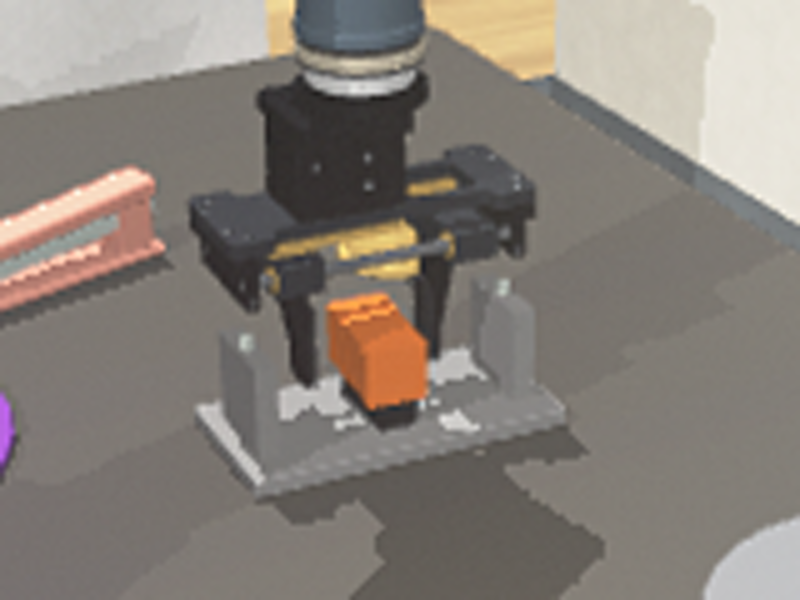

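The fingers straddle the spacer cleanly, so I'll close and lift.

Request:
apply_moves(
  plan=[
    {"linear": [0, 0, 0], "dr": [0, 0, 0], "jaw": -1},
    {"linear": [0, 0, 0], "dr": [0, 0, 0], "jaw": -1},
    {"linear": [0, 0, 0], "dr": [0, 0, 0], "jaw": -1},
    {"linear": [0, 0, 0], "dr": [0, 0, 0], "jaw": -1},
    {"linear": [0, 0, 0], "dr": [0, 0, 0], "jaw": -1},
    {"linear": [0, 0, 0], "dr": [0, 0, 0], "jaw": -1},
    {"linear": [0, 0, 0], "dr": [0, 0, 0], "jaw": -1},
    {"linear": [0, 0, 0], "dr": [0, 0, 0], "jaw": -1},
    {"linear": [0, 0, -0.01], "dr": [0, 0, 0], "jaw": -1},
    {"linear": [0, 0, -0.04], "dr": [0, 0, 0], "jaw": -1},
    {"linear": [0, 0, -0.09], "dr": [0, 0, 0], "jaw": -1},
    {"linear": [0, 0, -0.14], "dr": [0, 0, 0], "jaw": -1},
    {"linear": [0, 0, -0.18], "dr": [0, 0, 0], "jaw": -1},
    {"linear": [0, 0, -0.2], "dr": [0, 0, 0], "jaw": -1},
    {"linear": [0, 0, -0.2], "dr": [0, 0, 0], "jaw": -1},
  ],
)

```text
time_s: 12.25
position: [0.5848, 0.1562, 0.2348]
tool_rot: [-0.001, 1.0, -0.026, 0.003]
contact_force: [-0.0, 0.6, -2.0]
gripper_width: 0.036
```

Run:
```python
from sim import *
p=arm.read_camera('side');cv2.imwrite('pics/s7.png',cv2.resize(cv2.cvtColor(p['color'],cv2.COLOR_RGB2BGR)[90:260,240:400],None,fx=3.5,fy=3.5,interpolation=2))
# pins from views
t=arm.read_camera('top')
cv2.imwrite('pics/t7.png',cv2.resize(cv2.cvtColor(t['color'],cv2.COLOR_RGB2BGR)[160:270,200:340],None,fx=5,fy=5,interpolation=2))
for nm,p in(('side',p),('top',t)):
    P=cloud(p)
    for b in arm.silhouettes(p,'housing')[:1]:
        Q=P[b['mask']];Q=Q[(Q[:,2]>.055)&(Q[:,2]<.09)&(np.hypot(Q[:,0]-.5835,Q[:,1]-.14)<.12)]
        for s in (Q[Q[:,0]<.5835],Q[Q[:,0]>.5835]):
            if len(s)>3: print(nm,len(s),s.mean(0).round(4),cv2.minAreaRect((s[:,:2]*1000).astype(np.float32)))
Rt=upright(np.radians(125),.2);q=np.array(arm.sense()['joint_positions'])
tgt=np.array([.5015,.143,.127])+Rt[:,2]*g
a=seq(q,[(tgt+[0,0,.11],Rt),(tgt,Rt)],True)
delta(tgt+[0,0,.11],Rt)
```

```text
side 93 [0.499  0.1326 0.0667] ((499.9929504394531, 139.19407653808594), (14.946633338928223, 60.49227523803711), 3.127492904663086)
side 98 [0.6619 0.1279 0.0662] ((663.9249877929688, 132.3043212890625), (61.22420883178711, 16.544797897338867), 89.80953979492188)
top 63 [0.5002 0.1342 0.0687] ((500.4093322753906, 134.72259521484375), (33.19626235961914, 14.473078727722168), 89.72347259521484)
top 68 [0.6632 0.1285 0.0693] ((663.7247924804688, 128.41500854492188), (35.9669303894043, 14.859481811523438), 84.11832427978516)
(np.float64(0.16), 0.0, [0.12, 0.73, -0.05, 1.7, -0.88, 1.81, 1.0])
(np.float64(0.16), 0.0, [0.11, 0.89, -0.05, 1.7, -0.85, 1.7, 1.13])
t 12.45 pos [0.5817 0.1557 0.2288] linear [-0.0907, 0.0024, -0.0041] dr [1.3172, -0.4494, -0.5573] rows 1.816186759684584 9.999654983800285 F [-0.5  0.8 -2.7] w 0.0357 q [-0.56, 0.35, 0.3, 1.72, -0.12, 1.09, -0.28]
```

View pics/s7.png

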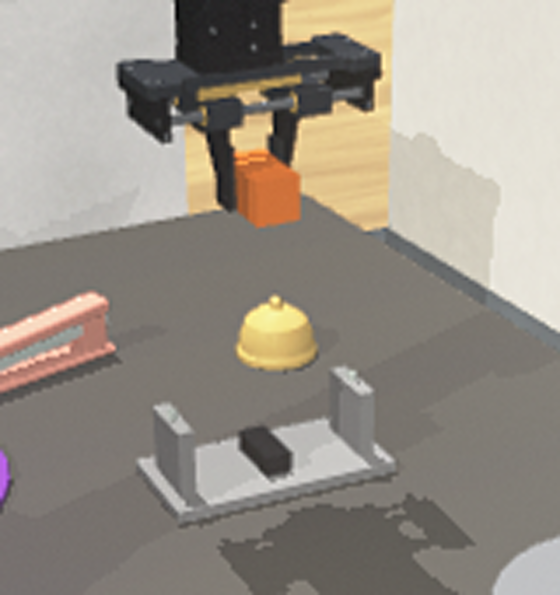

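View pics/t7.png

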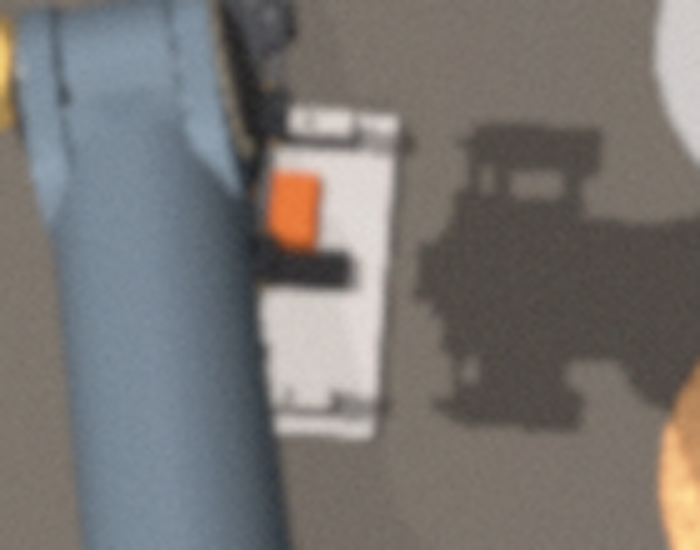

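Request:
apply_moves(
  plan=[
    {"linear": [-0.008, 0, 0], "dr": [0.117, -0.04, -0.05], "jaw": -1},
    {"linear": [-0.016, 0, 0], "dr": [0.234, -0.08, -0.1], "jaw": -1},
    {"linear": [-0.025, 0, -0.001], "dr": [0.351, -0.12, -0.149], "jaw": -1},
    {"linear": [-0.033, 0, -0.001], "dr": [0.468, -0.16, -0.198], "jaw": -1},
    {"linear": [-0.041, 0.001, -0.002], "dr": [0.585, -0.2, -0.248], "jaw": -1},
    {"linear": [-0.049, 0.001, -0.002], "dr": [0.702, -0.24, -0.297], "jaw": -1},
    {"linear": [-0.058, 0.001, -0.002], "dr": [0.819, -0.28, -0.347], "jaw": -1},
    {"linear": [-0.066, 0.002, -0.003], "dr": [0.936, -0.32, -0.396], "jaw": -1},
    {"linear": [-0.074, 0.002, -0.003], "dr": [1.053, -0.359, -0.446], "jaw": -1},
    {"linear": [-0.082, 0.002, -0.004], "dr": [1.17, -0.4, -0.495], "jaw": -1},
    {"linear": [-0.091, 0.002, -0.004], "dr": [1.287, -0.439, -0.545], "jaw": -1},
    {"linear": [-0.091, 0.002, -0.004], "dr": [1.317, -0.449, -0.557], "jaw": -1},
    {"linear": [-0.091, 0.002, -0.004], "dr": [1.317, -0.449, -0.557], "jaw": -1},
    {"linear": [-0.091, 0.002, -0.004], "dr": [1.317, -0.449, -0.557], "jaw": -1},
  ],
)

```text
time_s: 13.85
position: [0.4924, 0.1589, 0.235]
tool_rot: [-0.603, 0.739, 0.234, -0.188]
contact_force: [0.7, -0.3, -0.6]
gripper_width: 0.0355
```

Run:
```python
from sim import *
p=arm.read_camera('side');save(p,'s8');cv2.imwrite('pics/s8z.png',cv2.resize(cv2.cvtColor(p['color'],cv2.COLOR_RGB2BGR)[100:260,240:420],None,fx=4,fy=4,interpolation=2))
r=quat().as_matrix();s=arm.sense()
gp=s['position']-g*r[:,2];foot=gp+.0475*r[:,1]+.0028*r[:,2];print('foot',foot.round(4),'tilt',np.degrees(np.arccos(-r[2,1])))
P=cloud(p);hsv=cv2.cvtColor(p['color'],cv2.COLOR_RGB2HSV)
m=(hsv[...,0]<14)&(hsv[...,1]>150)&(np.linalg.norm(P-gp,axis=-1)<.08);Q=P[m];print(m.sum(),np.percentile(Q,1,axis=0),np.percentile(Q,99,axis=0))
t=Q@(-r[:,1]);print('along axis extents',np.percentile(t,[1,99])-gp@(-r[:,1]))
pin=np.array([.501,.1425,.080]);print('to pin world',(pin-foot).round(4),'tool',(r.T@(pin-foot)).round(4))
delta(s['position']+pin-foot,upright(np.radians(125),.2))
```

```text
foot [0.507  0.1385 0.1923] tilt 11.680833994769358
137 [0.47661793 0.12314033 0.18841836] [0.51409958 0.15879756 0.26207514]
along axis extents [-0.04935159  0.02040103]
to pin world [-0.006   0.004  -0.1123] tool [-0.0032  0.1086  0.0293]
t 13.9 pos [0.4924 0.159  0.2356] linear [-0.0032, 0.1086, 0.0293] dr [0.0038, -0.0014, 0.0049] rows 2.2505668316565206 0.04248456478531648 F [ 0.6  0.5 -1.6] w 0.0358 q [0.11, 0.73, -0.05, 1.7, -0.88, 1.81, 1.0]
```

View pics/s8z.png

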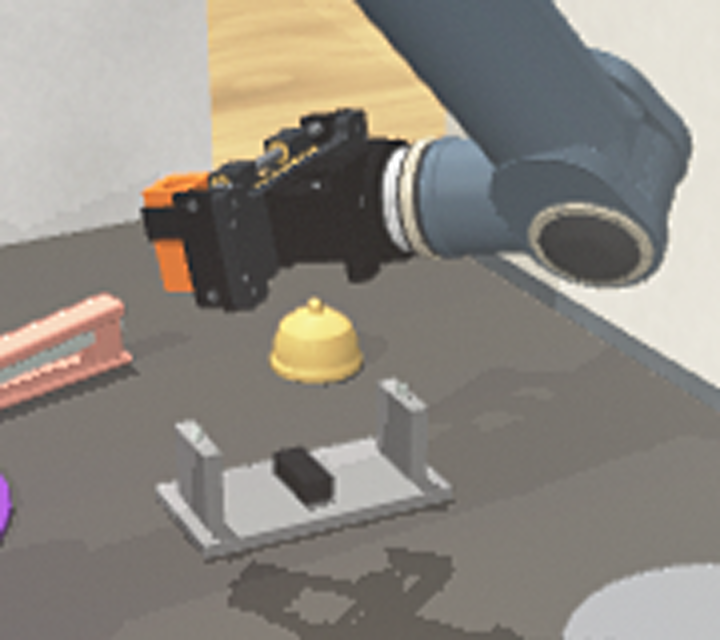

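Hole is up at a tilt of 11.7°, and the foot estimate matches the depth extents. Lowering to 10 mm above the pin.

Request:
apply_moves(
  plan=[
    {"linear": [-0.003, 0.035, 0.01], "dr": [0, 0, 0], "jaw": -1},
    {"linear": [-0.003, 0.07, 0.019], "dr": [0, 0, 0], "jaw": -1},
    {"linear": [-0.003, 0.092, 0.025], "dr": [0, 0, 0], "jaw": -1},
    {"linear": [-0.003, 0.099, 0.0265], "dr": [0, 0, 0], "jaw": -1},
    {"linear": [-0.003, 0.099, 0.0265], "dr": [0, 0, 0], "jaw": -1},
    {"linear": [-0.003, 0.099, 0.0265], "dr": [0, 0, 0], "jaw": -1},
  ],
)

```text
time_s: 14.5
position: [0.4873, 0.1624, 0.1342]
tool_rot: [-0.603, 0.739, 0.235, -0.187]
contact_force: [0.5, 0.7, -1.5]
gripper_width: 0.0359
```

```bash
cat > chk.py <<'E'
from sim import *
import sys
p=arm.read_camera('side');cv2.imwrite(f'pics/{sys.argv[1]}.png',cv2.resize(cv2.cvtColor(p['color'],cv2.COLOR_RGB2BGR)[140:250,250:410],None,fx=5,fy=5,interpolation=2))
r=quat().as_matrix();s=arm.sense()
gp=s['position']-g*r[:,2];foot=gp+.0475*r[:,1]+.0028*r[:,2];print('foot',foot.round(4),'tilt',np.degrees(np.arccos(-r[2,1])))
pin=np.array([.501,.1425,.080]);print('to pin world',(pin-foot).round(4),'tool',(r.T@(pin-foot)).round(4),'F',s['contact_force'].round(2) if hasattr(s['contact_force'],'round') else s['contact_force'],'down dir in tool',(r.T@[0,0,-1]).round(3),s['time_s'])
E
python3 chk.py s9
```

```text
foot [0.5019 0.1419 0.091 ] tilt 11.652416422282647
to pin world [-0.0009  0.0006 -0.011 ] tool [-0.0005  0.0105  0.0032] F [-0.94  0.28 -1.65] down dir in tool [-0.007  0.979  0.202] 14.55
```

View pics/s9.png

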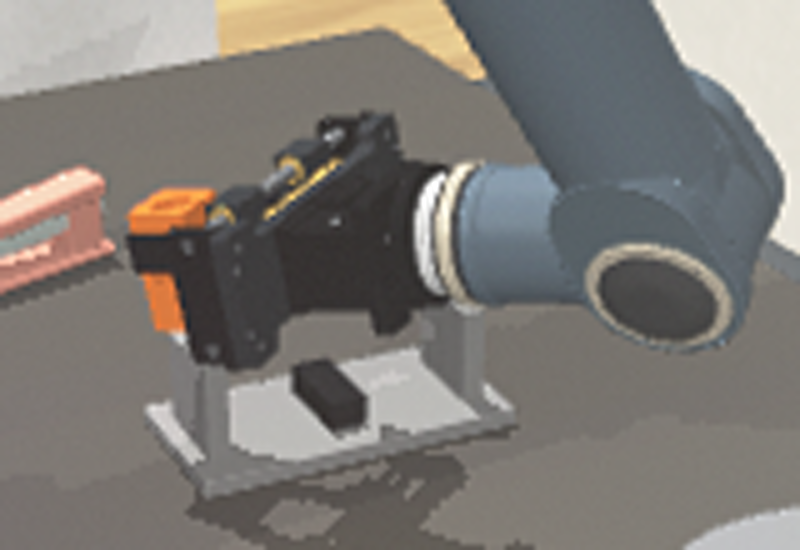

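Request:
apply_moves(
  plan=[
    {"linear": [0, 0.004, 0.001], "dr": [0, 0, 0], "jaw": -1},
    {"linear": [0, 0.007, 0.0015], "dr": [0, 0, 0], "jaw": -1},
    {"linear": [0, 0.009, 0.002], "dr": [0, 0, 0], "jaw": -1},
    {"linear": [0, 0.01, 0.002], "dr": [0, 0, 0], "jaw": -1},
    {"linear": [0, 0.01, 0.002], "dr": [0, 0, 0], "jaw": -1},
  ],
)

```text
time_s: 15.05
position: [0.4867, 0.1626, 0.1254]
tool_rot: [-0.606, 0.736, 0.234, -0.189]
contact_force: [-0.2, -0.7, 8.3]
gripper_width: 0.0354
```

```bash
python3 chk.py s10
```

```text
foot [0.5012 0.1424 0.0819] tilt 11.237099991517008
to pin world [-0.0002  0.0001 -0.0019] tool [-0.0001  0.0019  0.0006] F [-0.45 -1.77  7.87] down dir in tool [-0.007  0.981  0.195] 15.1
```

Contact: Fz jumped from about -1.6 to +8 N. Holding a moment, with a look.

Request:
apply_moves(
  plan=[
    {"linear": [0, 0, 0], "dr": [0, 0, 0], "jaw": -1},
    {"linear": [0, 0, 0], "dr": [0, 0, 0], "jaw": -1},
    {"linear": [0, 0, 0], "dr": [0, 0, 0], "jaw": -1},
  ],
)

```text
time_s: 15.4
position: [0.4866, 0.1626, 0.1254]
tool_rot: [-0.606, 0.737, 0.235, -0.189]
contact_force: [-1.1, -2.6, 7.8]
gripper_width: 0.0355
```

View pics/s10.png

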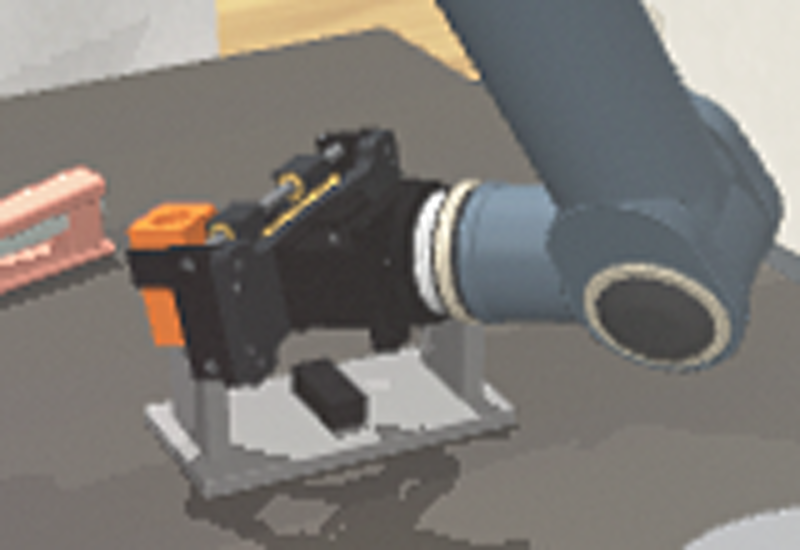

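Run:
```python
from sim import *
s=arm.sense();r=quat().as_matrix();F=np.array(s['contact_force'])-[-.1,.3,-1.6];T=np.array(s['torque'])
print('F',F.round(2),'T',T.round(3))
# candidate contact relative to TCP: moment if ref = TCP
for n,c in (('pin',[.501,.1425,.08]),('wallend',[.503,.114,.07])): print(n,np.cross(np.array(c)-s['position'],F).round(3), np.cross(np.array(c)-(s['position']-.25*r[:,2]),F).round(3))
p=arm.read_camera('side');K=p['K'];Ti=np.linalg.inv(p['T'])
im=cv2.cvtColor(p['color'],cv2.COLOR_RGB2BGR)
pts=dict(pin=(.501,.1425,.08),wallend=(.503,.114,.07))
z=cv2.resize(im[140:250,250:410],None,fx=5,fy=5,interpolation=2)
for n,c in pts.items():
    v=Ti[:3,:3]@np.array(c)+Ti[:3,3];u=K@v/v[2];print(n,u[:2]);cv2.circle(z,(int((u[0]-250)*5),int((u[1]-140)*5)),5,(255,0,255),2)
cv2.imwrite('pics/s11.png',z)
```

```text
F [-0.99 -2.86  9.39] T [0.226 0.338 0.133]
pin [-0.318 -0.09  -0.061] [1.429 1.277 0.54 ]
wallend [-0.615 -0.099 -0.095] [1.133 1.268 0.506]
pin [288.51008854 206.15756314]
wallend [293.48652592 213.20274141]
```

View pics/s11.png

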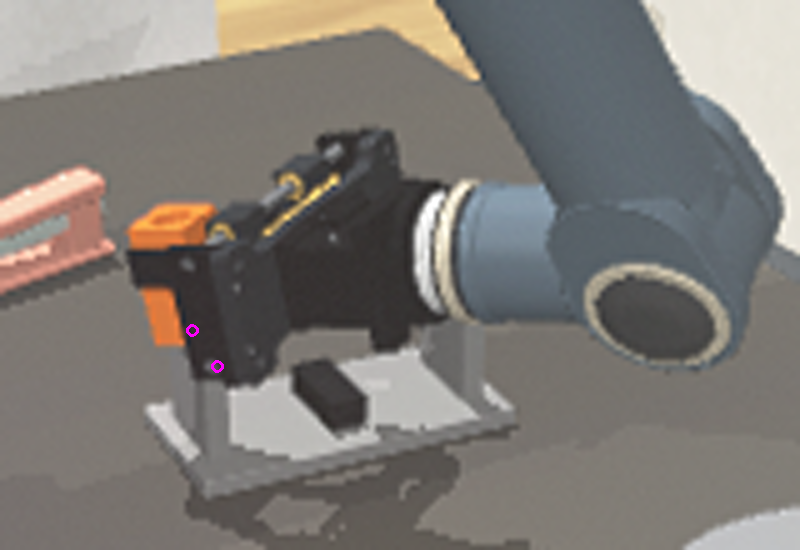

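Run:
```python
from sim import *
p=arm.read_camera('side');P=cloud(p);c=p['color'].astype(int)
s=arm.sense();r=quat().as_matrix()
m=np.zeros((480,640),bool);m[195:220,285:308]=1
m&=c.max(-1)<70
for v in range(200,219,2):
    us=np.nonzero(m[v])[0]
    if len(us): print(v,[(int(u),P[v,u].round(3).tolist()) for u in us[::5]])
# housing wall visible top rows & tool coords of body
for v,u in [(216,295),(214,297),(212,292),(210,290)]:
    print((v,u),c[v,u],P[v,u].round(3),(r.T@(P[v,u]-s['position'])).round(3))
```

```text
200 [(285, [0.457, 0.059, 0.146]), (290, [0.463, 0.042, 0.151]), (295, [0.47, 0.025, 0.157]), (300, [0.484, 0.025, 0.154]), (305, [0.504, 0.038, 0.143])]
202 [(286, [0.458, 0.057, 0.141]), (291, [0.466, 0.043, 0.145]), (296, [0.471, 0.022, 0.152]), (301, [0.488, 0.029, 0.145]), (306, [0.508, 0.04, 0.136])]
204 [(286, [0.457, 0.054, 0.136]), (291, [0.465, 0.041, 0.14]), (296, [0.47, 0.019, 0.148]), (301, [0.486, 0.024, 0.142]), (306, [0.507, 0.038, 0.131])]
206 [(287, [0.458, 0.052, 0.131]), (292, [0.467, 0.039, 0.134]), (297, [0.472, 0.019, 0.142]), (302, [0.49, 0.027, 0.135])]
208 [(287, [0.459, 0.055, 0.123]), (292, [0.467, 0.039, 0.129]), (297, [0.472, 0.019, 0.137]), (302, [0.489, 0.027, 0.129])]
210 [(288, [0.46, 0.049, 0.12]), (293, [0.467, 0.033, 0.126]), (298, [0.473, 0.015, 0.132])]
212 [(288, [0.46, 0.052, 0.113]), (295, [0.469, 0.025, 0.123]), (300, [0.479, 0.018, 0.124])]
214 [(289, [0.461, 0.048, 0.108]), (296, [0.47, 0.022, 0.118]), (301, [0.482, 0.019, 0.117])]
216 [(295, [0.469, 0.027, 0.11])]
(216, 295) [51 46 46] [0.469 0.027 0.11 ] [-0.092  0.034 -0.096]
(214, 297) [66 64 64] [0.471 0.019 0.12 ] [-0.095  0.026 -0.106]
(212, 292) [90 88 88] [0.467 0.041 0.116] [-0.086  0.026 -0.085]
(210, 290) [55 48 50] [0.462 0.041 0.123] [-0.09   0.018 -0.083]
```

The dark bracket is at z ≥ 0.105, well clear, so the contact was the spacer on the pin. Planning the lift, and straightening if the joints allow.

Run:
```python
from sim import *
s=arm.sense();q=np.array(s['joint_positions']);x=np.array(s['position'])
for d in (115,120,125):
  for tau in (0,.05,.1,.2):
   for off in ([0,0,.12],[.05,0,.12],[0.05,-.05,.12],[.08,0,.15]):
    a=seq(q,[(x+[0,0,.05],quat().as_matrix()),(x+off,upright(np.radians(d),tau))]);print(d,tau,off,round(a[1],2),a[2][-1][1:])
```

```text
115 0 [0, 0, 0.12] 0.02 (0.0, [0.28, 0.77, -0.21, 1.81, -1.02, 1.76, 1.01])
115 0 [0.05, 0, 0.12] 0.0 (0.0, [0.26, 0.82, -0.21, 1.68, -1.04, 1.79, 0.94])
115 0 [0.05, -0.05, 0.12] 0.01 (0.0, [0.23, 0.82, -0.06, 1.66, -1.03, 1.91, 0.99])
115 0 [0.08, 0, 0.15] 0.02 (0.0, [0.32, 0.83, -0.32, 1.6, -1.02, 1.78, 0.82])
115 0.05 [0, 0, 0.12] 0.02 (0.0, [0.24, 0.74, -0.15, 1.81, -1.02, 1.76, 1.01])
115 0.05 [0.05, 0, 0.12] 0.0 (0.0, [0.22, 0.79, -0.15, 1.69, -1.04, 1.79, 0.94])
115 0.05 [0.05, -0.05, 0.12] 0.03 (0.0, [0.22, 0.8, -0.05, 1.66, -1.01, 1.89, 0.99])
115 0.05 [0.08, 0, 0.15] 0.0 (0.0, [0.26, 0.79, -0.22, 1.6, -1.04, 1.8, 0.84])
115 0.1 [0, 0, 0.12] 0.01 (0.0, [0.17, 0.71, -0.06, 1.82, -1.03, 1.77, 1.03])
115 0.1 [0.05, 0, 0.12] 0.01 (0.0, [0.18, 0.77, -0.1, 1.69, -1.03, 1.78, 0.95])
115 0.1 [0.05, -0.05, 0.12] 0.04 (0.0, [0.21, 0.78, -0.03, 1.66, -1.0, 1.86, 0.98])
115 0.1 [0.08, 0, 0.15] 0.0 (0.0, [0.22, 0.77, -0.16, 1.6, -1.04, 1.8, 0.85])
115 0.2 [0, 0, 0.12] 0.05 (0.0, [0.15, 0.66, -0.04, 1.82, -0.99, 1.72, 1.0])
115 0.2 [0.05, 0, 0.12] 0.03 (0.0, [0.13, 0.72, -0.03, 1.69, -1.
[... 2051 characters left out ...]
.02 (0.0, [0.12, 0.84, -0.09, 1.48, -1.0, 1.97, 0.86])
125 0.1 [0, 0, 0.12] 0.12 (0.0, [0.13, 0.76, -0.08, 1.71, -0.92, 1.86, 1.01])
125 0.1 [0.05, 0, 0.12] 0.09 (0.0, [0.12, 0.82, -0.07, 1.57, -0.95, 1.9, 0.94])
125 0.1 [0.05, -0.05, 0.12] 0.03 (0.0, [0.17, 0.82, -0.05, 1.55, -0.9, 1.96, 0.97])
125 0.1 [0.08, 0, 0.15] 0.04 (0.0, [0.12, 0.82, -0.07, 1.48, -0.98, 1.95, 0.86])
125 0.2 [0, 0, 0.12] 0.15 (0.0, [0.11, 0.71, -0.05, 1.71, -0.89, 1.81, 0.99])
125 0.2 [0.05, 0, 0.12] 0.13 (0.0, [0.1, 0.77, -0.05, 1.58, -0.91, 1.85, 0.93])
125 0.2 [0.05, -0.05, 0.12] 0.08 (0.0, [0.16, 0.78, -0.03, 1.56, -0.86, 1.91, 0.96])
125 0.2 [0.08, 0, 0.15] 0.08 (0.0, [0.1, 0.77, -0.05, 1.48, -0.94, 1.91, 0.85])
```

Request:
apply_moves(
  plan=[
    {"linear": [0, -0.015, -0.003], "dr": [0, 0, 0], "jaw": -1},
    {"linear": [0, -0.04, -0.008], "dr": [0, 0, 0], "jaw": -1},
    {"linear": [0, -0.07, -0.014], "dr": [0.04, 0, 0], "jaw": -1},
    {"linear": [0, -0.095, -0.019], "dr": [0.09, 0, 0], "jaw": -1},
    {"linear": [0, -0.112, -0.022], "dr": [0.13, 0, 0], "jaw": -1},
    {"linear": [0, -0.118, -0.0235], "dr": [0.15, 0, 0], "jaw": -1},
    {"linear": [0, -0.118, -0.0235], "dr": [0.15, 0, 0], "jaw": -1},
    {"linear": [0, -0.118, -0.0235], "dr": [0.15, 0, 0], "jaw": -1},
    {"linear": [0, -0.118, -0.0235], "dr": [0.15, 0, 0], "jaw": -1},
    {"linear": [0, -0.118, -0.0235], "dr": [0.15, 0, 0], "jaw": -1},
  ],
)

```text
time_s: 16.5
position: [0.4857, 0.1625, 0.2424]
tool_rot: [-0.657, 0.691, 0.219, -0.206]
contact_force: [0.1, -0.8, -1.5]
gripper_width: 0.0359
```

```bash
python3 chk.py s12
python3 - <<'E'
from sim import *
p=arm.read_camera('side');save(p,'s12f');s=arm.sense();r=quat().as_matrix()
gp=s['position']-g*r[:,2];c=gp+.0125*r[:,1];print('centre',c.round(3),'horiz',np.hypot(*(c[:2]-[.583,.139])),'qvel',np.abs(s['qvel']).max(),s['gripper_width'])
P=cloud(p);z=P[...,2]; col=p['color'].astype(int)
m=(col.min(-1)>190)&(np.hypot(P[...,0]-.4635,P[...,1]+.196)<.14)&(z<.1);Q=P[m];print(np.percentile(Q[:,2],[5,50,95]),cv2.minAreaRect((Q[:,:2]*1000).astype(np.float32)))
hsv=cv2.cvtColor(p['color'],cv2.COLOR_RGB2HSV)
m=(hsv[...,0]<14)&(hsv[...,1]>150)&(np.linalg.norm(P-gp,axis=-1)<.08);print('orange z',np.percentile(P[m][:,2],[1,99]))
m=np.zeros((480,640),bool);m[172:204,227:272]=1;Q=P[m&(z>.01)&(z<.07)];print('stapler',cv2.minAreaRect((Q[:,:2]*1000).astype(np.float32)))
E
```

```text
foot [0.4964 0.1476 0.1959] tilt 2.9470905060909294
to pin world [ 0.0046 -0.0051 -0.1159] tool [ 0.0004  0.1161 -0.0009] F [ 0.32  0.16 -1.65] down dir in tool [-0.004  0.999  0.051] 16.55
centre [0.497 0.147 0.231] horiz 0.08648312569752475 qvel 0.0023450474225510222 0.03566675768695724
[0.00913262 0.01121425 0.01324208] ((467.9615478515625, -192.34255981445312), (99.03812408447266, 210.73953247070312), 87.78973388671875)
orange z [0.194544   0.26448863]
stapler ((486.09295654296875, 418.9502258300781), (150.26022338867188, 38.8714599609375), 15.063628196716309)
```

View pics/s12f.png

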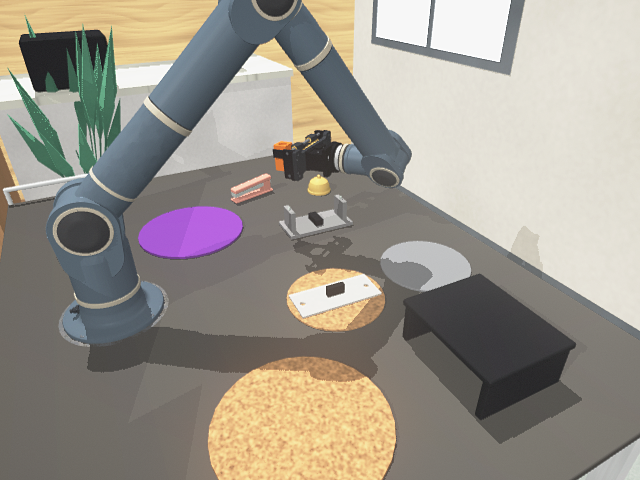

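The spacer is held at pixel (283,158), hole up and well above the case. The cover lies on the small cork tile (336,290), and the bell, stapler and riser are unmoved. Handing in.

```bash
python3 -c "
from rig import arm
print(arm.finish_job());s=arm.sense();print(s['time_s'],s['gripper_width'],s['position'])"
```

```text
the job is handed in; nothing more can be done
None
the job is handed in; nothing more can be done
```

I handed the job in at about 16.6 s with every step done; the hand-in gives no verdict, so the result rests on my own checks.

**Cover:** I lifted it off the pins and laid it flat on the smaller cork tile, then let go. Its top measures 11 mm above the work surface, as it should on the 6 mm tile. Its centre is about 5 mm from the tile's centre.

**Blind hole:** It is on the spacer's +y end. The wrist camera showed the hole there, and the side camera showed a plain -y end.

**Touch on the pin:** I turned the spacer hole-up and touched its closed end on the pin nearer the robot. The vertical force reading rose from -1.6 to about +8 N and held for at least 0.3 s. The foot was estimated within 2 mm of the pin tip, at a tilt of about 11°.

**Final hold:** The spacer is still gripped at 36 mm opening, tilted about 3° from vertical. Its centre is about 0.23 m up and 86 mm sideways of the case's middle, with the arm at rest.

**Bell, stapler and riser:** In the last picture all three look where they were. I re-measured only the stapler, which agrees with its starting position to about 1 mm.

**Disagreements:**
- The top and wrist cameras differed by about 3 mm on the cover bar's y position, so I used a value between them.
- The wrist torque reading did not clearly show where the contact was. I used depth readings instead, which put the visible gripper bracket clear of the case (at 0.105 m or higher), so the spacer was what touched.

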